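Hook the paint pots out of the well block

TASK

Get today's colours out: swing the keeper arm on the wooden well block open to the green mark (70 degrees) and leave it there, then use the orange-handled hook, not the gripper, to draw every paint pot out of its well by its wire loop, and stand the pots upright in the grey tray. Then hang the hook back in its blue stand and swing the keeper arm back over the wells, onto its red marks (0 degrees). Do not knock over the ink bottle or the glass jar or push them out of their places.

Things in the scene. Friction and masses are not known exactly. Their poses are not given: they have to be found in the camera images.
- block: Fixed wooden well block, 96 (x) x 310 (y) x 125 mm high; origin at the centre of its underside on the bench, z up. Three round wells, 72 mm wide, 115 mm deep (floor 10 mm above the bench), open upward at its own x = 0, y = -80, +6 and +92 mm; two or three hold a pot. Red marks: stripes between the wells.
- green_mark (a point): Middle of the green stripe (100 x 46 mm) on a wooden ledge flush with the block's top, that sticks out 100 mm beyond the block's +x side at its -y end. The stripe lies under the keeper arm when that is at 1.22 rad.
- keeper (a joint): Angle (rad) of the keeper arm, an aluminium bar 26 mm wide on top of the block (its top 10 mm above the block's), reaching 265 mm from its upright pivot and barring the wells. 0 = along the block's +y, on the red marks; grows clockwise seen from above, towards the block's +x; green mark at 1.22. Range -0.35 to 1.75; held by friction (about 1.5 N at the knob), stays where left.
- keeper_hinge (a point): Pivot of the keeper arm, at the height of the block's top; on the block at its own x = 0, y = -137 mm. Its y axis points along the arm.
- keeper_knob (a point): Middle of the arm's upright black round knob, 18 mm diameter, from 10 to 58 mm above the block's top, 100 mm from the pivot along the arm; this point is 36 mm above the block's top.
- pot_pink: Loose white paint pot, pink lid, 160 g, 58 mm diameter, 55 mm tall with lid; origin at the centre of its underside. On the lid a fixed steel loop: an arch of 4 mm wire in the pot's own y-z plane, legs at y = +-18 mm, 18 mm up, then narrowing to y = +-9 at 30 mm and a peak at y = 0, 34 mm above the lid (wire centres), 89 mm above the underside. Stands on a well's floor, or absent (None).
- pot_yellow: Loose white paint pot, yellow lid, 160 g, 58 mm diameter, 55 mm tall with lid; origin at the centre of its underside. On the lid a fixed steel loop: an arch of 4 mm wire in the pot's own y-z plane, legs at y = +-18 mm, 18 mm up, then narrowing to y = +-9 at 30 mm and a peak at y = 0, 34 mm above the lid (wire centres), 89 mm above the underside. Stands on a well's floor, or absent (None).
- pot_blue: Loose white paint pot, blue lid, 160 g, 58 mm diameter, 55 mm tall with lid; origin at the centre of its underside. On the lid a fixed steel loop: an arch of 4 mm wire in the pot's own y-z plane, legs at y = +-18 mm, 18 mm up, then narrowing to y = +-9 at 30 mm and a peak at y = 0, 34 mm above the lid (wire centres), 89 mm above the underside. Stands on a well's floor, or absent (None).
- hook_grip (a point): Centre of the hook's upright orange handle, 20 x 20 mm square (faces along its x and y), 65 mm long, 105 mm above the foot. x axis: the way the hook's point reaches; z: up along the handle. Hook about 120 g.
- hook_foot (a point): Lower end of the hook's straight shank (on the axis of the 7 mm steel rod). From here the 7 mm rod reaches 16 mm along the hook's own +x, then a 5 mm point turns up, its rounded end 14.5 mm above here; the gap between shank and point is 10 mm.
- hook_collar (a point): Centre of the underside of the hook's round collar, 36 mm diameter, 5 mm thick, under the handle, 70 mm above the foot.
- hook: The hook tool as a whole; same origin and axes as hook_foot.
- stand_slot (a point): Fixed blue fork stand of the hook: centre of its slot, at the top of the two prongs (90 mm above the bench). The slot is 16 mm wide along the stand's own x, open at its -x end 22 mm from here; an upright closes it 29 mm away on +x. The hook hangs with its shank in the slot, collar on the prongs, foot 12 mm above the 8 mm foot plate.
- tray: Loose grey open tray, 170 (x) x 250 (y) x 60 mm high, walls and floor 5 mm thick, 0.7 kg; origin at the centre of its underside, z up.
- ink: Loose gold ink bottle with black cap, 36 mm diameter, 80 mm tall, origin at the centre of its underside. Leave alone.
- jar: Loose glass jar with steel lid, 76 mm diameter, 110 mm tall, origin at the centre of its underside. Leave alone.
Mind the look-alikes: they are no part of the job. What is meant by the hook is not purple, and is the larger of those in its own colour.

How it is judged:
On the way, in this order (a step that is already met when the one before it is completed fails the run):
1. the keeper arm is open at the green mark (1.22 rad, within 0.1) and left there, untouched by the robot (value of joint keeper between 1.12 and 1.32 rad and velocity of joint keeper between -0.05 and 0.05 rad/s and contact force between the fingers and keeper below 0.05 N), for 0.3 s.
2. every pot present stands upright in the tray, free of the hook (x of pot_pink in the frame of tray between -0.06 and 0.06 m and y of pot_pink in the frame of tray between -0.1 and 0.1 m and z of each of pot_pink, pot_yellow, pot_blue in the frame of tray below 0.012 m and angle between each of pot_pink, pot_yellow, pot_blue's own z axis and vertical below 0.2 rad and contact force between hook and pot_pink below 0.05 N and linear speed of each of pot_pink, pot_yellow, pot_blue below 0.03 m/s and x of pot_yellow in the frame of tray between -0.06 and 0.06 m and y of pot_yellow in the frame of tray between -0.1 and 0.1 m and contact force between hook and pot_yellow below 0.05 N and x of pot_blue in the frame of tray between -0.06 and 0.06 m and y of pot_blue in the frame of tray between -0.1 and 0.1 m and contact force between hook and pot_blue below 0.05 N), for 0.3 s.
At the end, for the whole second after the job is handed in: Every pot present stands upright (within 0.2 rad) on the tray's floor, free of the hook and at rest; the hook hangs upright in the stand's slot, collar on the prongs within 15 mm of the slot's centre; the keeper arm is back within 0.1 rad of 0 on the red marks (all of step 2 and distance between hook_collar and stand_slot below 0.015 m and angle between hook's own z axis and vertical below 0.15 rad and linear speed of hook below 0.03 m/s and value of joint keeper between -0.1 and 0.1 rad and velocity of joint keeper between -0.05 and 0.05 rad/s); the robot touches nothing.
It fails at once if the gripper's fingers touch the pink pot while it is in the well block (contact force between the fingers and pot_pink above 0.5 N and horizontal distance between pot_pink and block below 0.15 m and height (world z) of pot_pink below 0.12 m).
It fails at once if the gripper's fingers touch the yellow pot while it is in the well block (contact force between the fingers and pot_yellow above 0.5 N and horizontal distance between pot_yellow and block below 0.15 m and height (world z) of pot_yellow below 0.12 m).
It fails at once if the gripper's fingers touch the blue pot while it is in the well block (contact force between the fingers and pot_blue above 0.5 N and horizontal distance between pot_blue and block below 0.15 m and height (world z) of pot_blue below 0.12 m).
It fails at once if the ink bottle is knocked over or shifted by more than 50 mm (angle between ink's own z axis and vertical above 0.5 rad or distance of ink from where it was at the start of the episode above 0.05 m).
It fails at once if the glass jar is knocked over or shifted by more than 50 mm (angle between jar's own z axis and vertical above 0.5 rad or distance of jar from where it was at the start of the episode above 0.05 m).
Of pot_pink, pot_yellow, pot_blue only 2 to 3 are there at a start; the rules pass over those that are not, and their reading is None.
At some moment in a run one of tray may be knocked a few centimetres aside while the robot is not near it.
Once in a run the grip may slacken for a moment while it holds something.
It also fails if it takes over 210 s, if anything falls off the work surface, if the arm or the gripper's body presses on something with over 40 N, if the wrist force passes 120 N, or if a joint passes its speed limit or range.

ROBOT

A 6-joint arm with a two-finger parallel gripper is mounted at the origin on the work surface. World frame = base frame: x ahead of the robot, y to its left, z up, the work surface at z = 0. Lengths are in m, angles in rad, forces in N, time in s.
With the tool pointing down it reaches from about 0.35 to 0.925 m from the base axis. Payload 6.4 kg.
Tool frame: the origin (TCP) lies midway between the tips of the shut fingers; the grasp point (between the pads) lies 19 mm behind it; z points along the fingers, y is the direction in which the jaws open and shut (so a half turn about z gives the same grasp; the last joint's range is limited). The gripper opens to 94 mm and grips with 3 to 60 N. Pads are 16 mm wide; open, the fingers measure 119 mm over their backs; the gripper's body (75 mm by 177 mm) begins 78 mm behind the grasp point.
Start: joints at [-1.407, 0.245, 1.558, -0, 1.339, -0.174], TCP at [0.215, -0.613, 0.185] pointing down, gripper open.
Joint ranges: [-3.13, 3.13], [-1.02, 2.26], [0.13, 2.54], [-0.95, 4.09], [0.21, 2.88], [-2.74, 2.74]. Speed limits (rad/s): [2.57, 2.57, 3.14, 3.14, 3.14, 3.14].

INTERFACE

Orientations are given as a unit quaternion [w, x, y, z].
In Python, from rig import manip gives the robot as it stands.
- The arm moves only by the shell command python3 -m handwheel 'ROWS'. ROWS is JSON, one flat list of numbers, 7 for each row, row after row: the opening, from -1 (shut) to 1 (fully open), so that 0 is half open, then the shift along the tool's x, y, z normalised to -1 to 1, where 1 is 0.2 m, then the turn, a rotation vector about the tool's x, y, z normalised to -1 to 1, where 1 is 0.08 rad. A call has exactly 10 rows; each row shifts and turns the pose as measured when the row begins, along the tool's axes as they then stand; what a row does not reach is not made up. A row lasts 1/12 s, in which the tool goes at most 41.7 mm and 7.16 degrees, less where a joint would pass 70% of its speed; a pose out of reach is approached as far as the arm can. A call with a number of a shift or a turn outside -1 to 1 is refused whole. A call with a gripper value outside its range is refused whole. The fingers move at their own pace and stop on an object; the grip force is fixed at half the most. Time passes only in rows, so rows that do not move let the fingers close, or fill a call up. It gives the time, the measured TCP pose, the force and the opening at its end, in the units of the state.
- manip.get_state(): the state, without advancing time (a new reading comes with each control period).
- manip.grab_frame(name): name is "side" or "top" or "wrist"; returns a dict with "color" (420x560x3 uint8, blue, green, red), "K" (3x3 intrinsics, pixels), "T" (4x4, takes a point from camera to world coordinates). Camera axes: x right, y down, z forward; pixel columns grow to the right and rows downward; lengths in m; the calibration is good to about 2 mm. A picture is of the moment at which its call begins. There is no depth.
- manip.finish_job(): hands the job in, once; it reports no verdict.
The state is a dict: "time": time; "joint_positions": joint angles; "qd": joint speeds; "effort": joint torques, N m; "tcp_pos": TCP position; "tcp_rot": TCP orientation; "force": force on the tool from outside, world axes, zero at the start; "moment": the same for the moment, N m; "grip_width": finger opening in m.
Only numpy, scipy, OpenCV 4.12 (cv2) and the standard library are available. Lean on these libraries where they do the work, as an engineer would, in place of code of your own. Each camera call takes 0.05 s, during which the arm holds its last target.

## Working session

There is one attempt and no reset: what is moved stays moved. The work goes in short steps, Python scripts to look and compute and a shell command to move; the robot and the scene stay as the last step left them, time stands still between calls to the robot, and variables do not carry over. Pictures are saved under pics/ and viewed, and the job is handed in when it is done.

```bash
ls; mkdir -p pics
cat > h.py <<'E'
from rig import manip
import cv2, numpy as np
def snap(cam,name):
    f=manip.grab_frame(cam); cv2.imwrite(f'pics/{name}.png',f['color']); np.savez(f'pics/{name}.npz',K=f['K'],T=f['T']); return f
def ray(name,u,v,z):
    d=np.load(f'pics/{name}.npz'); K,T=d['K'],d['T']
    r=T[:3,:3]@np.linalg.inv(K)@np.array([u,v,1.]); o=T[:3,3]
    return o+r*(z-o[2])/r[2]
def proj(name,p):
    d=np.load(f'pics/{name}.npz'); K,T=d['K'],d['T']
    c=T[:3,:3].T@(np.array(p)-T[:3,3]); q=K@c; return q[:2]/q[2]
def crop(name,x0,y0,x1,y1,s,out):
    im=cv2.imread(f'pics/{name}.png')[y0:y1,x0:x1]; cv2.imwrite(f'pics/{out}.png',cv2.resize(im,None,fx=s,fy=s,interpolation=cv2.INTER_CUBIC))
E
python3 - <<'E'
from h import *
for c in ['top','side','wrist']: f=snap(c,c+'0'); print(c,f['T'][:3,3].round(3),f['T'][:3,2].round(2),f['K'][0,0])
print(manip.get_state())
E
```

```text
pics
top [0.251 0.008 1.147] [ 0.21 -0.01 -0.98] 479.449942245086
side [0.358 0.61  0.751] [ 0.13 -0.7  -0.71] 424.180703243633
wrist [ 0.289 -0.587  0.384] [-0.25 -0.09 -0.96] 359.2535347052513
{'time': 0.15, 'joint_positions': array([-1.40711229e+00,  2.45646690e-01,  1.55870231e+00, -3.58050744e-05,
        1.33871796e+00, -1.74095693e-01]), 'qd': array([-0.00037834, -0.00022871, -0.00263731, -0.00092847,  0.00186652,
       -0.00103273]), 'effort': array([ 3.89145816e-04, -4.16264570e+01, -3.14982712e+01,  6.85486500e-02,
        3.16191616e-02, -8.38253482e-05]), 'tcp_pos': array([ 0.21532331, -0.61278425,  0.18392001]), 'tcp_rot': array([-7.37231455e-04,  9.85771012e-01,  1.68092140e-01, -1.35818405e-05]), 'force': array([ 0.46360765, -0.02027797, -0.52094794]), 'moment': array([0.05571376, 0.01640894, 0.02606109]), 'grip_width': 0.09361846481419307}
```

View pics/top0.png

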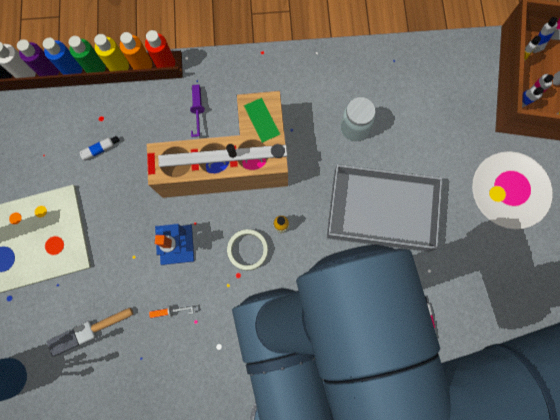

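View pics/side0.png

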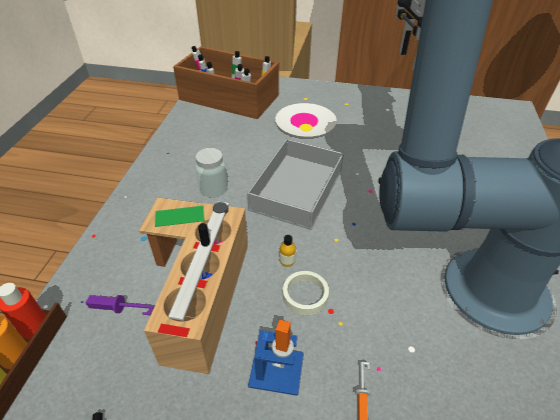

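View pics/wrist0.png

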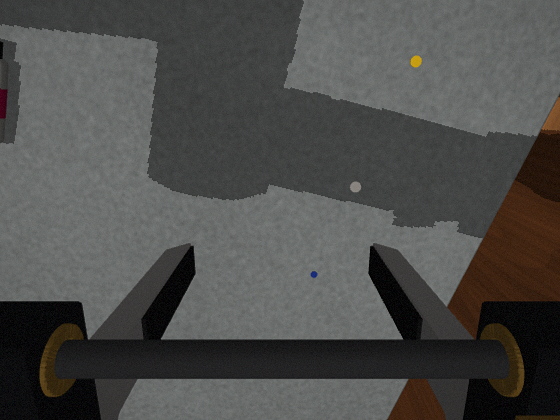

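Run:
```python
from h import *
crop('top0',140,80,300,270,4,'c1')
crop('side0',140,190,320,400,3.5,'c2')
crop('top0',320,90,460,260,4,'c3')
```

```text
(no output)
```

View pics/c1.png

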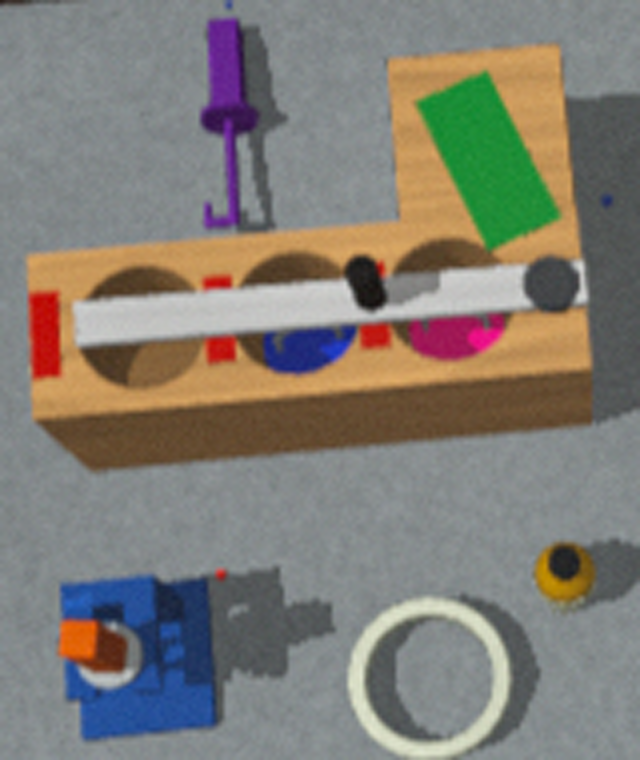

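View pics/c2.png

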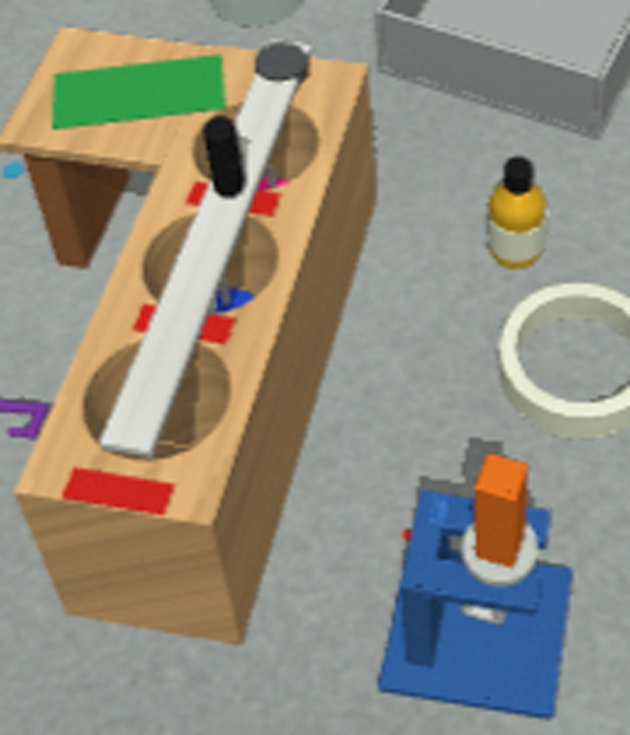

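View pics/c3.png

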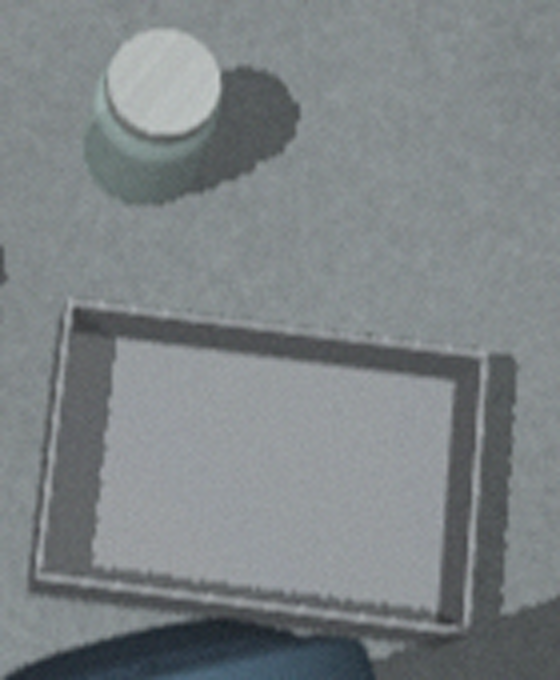

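Run:
```python
from h import *
c=lambda a,b:(140+a/4,80+b/4)
C=lambda a,b:(320+a/4,90+b/4)
for n,(u,v),z in [('TL',c(28,255),.125),('BL',c(35,418),.125),('BR',c(592,370),.125),('ledgeTR',c(558,45),.125),('ledgeTL',c(389,58),.125),
 ('pivot',c(551,282),.14),('armend',c(75,324),.135),('knobtop',c(361,265),.183),('green',c(488,160),.125),
 ('well3',c(141,326),.125),('well2',c(295,313),.125),('well1',c(453,302),.125),
 ('handletop',c(80,639),.1575+.02-.0),('collar',c(111,655),.095),('baseTL?',c(83,738),.008),('baseBR',c(214,723),.008),
 ('ink',c(565,563),.08),('jar',C(163,80),.11),
 ('tray1',C(72,302),.06),('tray2',C(487,355),.06),('tray3',C(465,632),.06),('tray4',C(37,580),.06)]:
  print(n,ray('top0',u,v,z)[:2].round(4))
cs=lambda a,b:(140+a/3.5,190+b/3.5)
for n,(u,v),z in [('TL',cs(18,492),.125),('BL',cs(213,525),.125),('BR',cs(372,65),.125),('armend',cs(128,445),.135),('knobtop',cs(221,122),.183),('handletop',cs(503,470),.1575),('green',cs(140,92),.125)]:
  print('side',n,ray('side0',u,v,z)[:2].round(4))
```

```text
TL [0.6399 0.2977]
BL [0.5448 0.2953]
BR [ 0.5487 -0.0131]
ledgeTR [ 0.7438 -0.0084]
ledgeTL [0.7433 0.089 ]
pivot [0.5963 0.0059]
armend [0.594  0.2696]
knobtop [0.5987 0.1055]
green [0.6767 0.0363]
well3 [0.5934 0.2355]
well2 [0.5943 0.1496]
well1 [0.594  0.0613]
handletop [0.4112 0.2594]
collar [0.4146 0.2639]
baseTL? [0.3798 0.3028]
baseBR [0.3828 0.2249]
ink [0.4499 0.0098]
jar [ 0.6898 -0.1925]
tray1 [ 0.5757 -0.1335]
tray2 [ 0.5248 -0.3729]
tray3 [ 0.3638 -0.3372]
tray4 [ 0.4121 -0.0973]
side TL [0.6391 0.3007]
side BL [0.5443 0.299 ]
side BR [ 0.5474 -0.01  ]
side armend [0.5939 0.2724]
side knobtop [0.5974 0.105 ]
side handletop [0.4156 0.264 ]
side green [0.6767 0.0395]
```

```bash
cat >> h.py <<'E'
from scipy.spatial.transform import Rotation as R
def st():
    s=manip.get_state(); q=s['tcp_rot']; r=R.from_quat([q[1],q[2],q[3],q[0]]); x=r.as_matrix()
    print('t %.2f pos %s yaw %.3f tilt %.3f F %s M %s w %.4f'%(s['time'],s['tcp_pos'].round(4),np.arctan2(x[1,0],x[0,0]),np.arccos(-x[2,2]),s['force'].round(2),s['moment'].round(2),s['grip_width']),flush=True)
    return s['tcp_pos'],r
def go(p,n,yaw=0.):
    """units per row, for n rows, to take the tool to p, pointing down with tool x at yaw"""
    t,r=st(); d=r.inv().apply(np.array(p)-t)
    c,s=np.cos(yaw),np.sin(yaw); G=R.from_matrix(np.array([[c,s,0],[s,-c,0],[0,0,-1]]))
    w=(r.inv()*G).as_rotvec()
    print('rows',n,'shift/row',(d/.2/n).round(4),'total',(d/.2).round(4),'turn/row',(w/.08/n).round(3),'dist %.3f'%np.linalg.norm(d))
E
python3 -m handwheel '[1,0,0,-0.033,0,0,0.42, 1,0,0,-0.033,0,0,0.42, 1,0,0,-0.033,0,0,0.42, 1,0,0,-0.033,0,0,0.42, 1,0,0,-0.033,0,0,0.42, 1,0,0,-0.033,0,0,0.42, 1,0,0,-0.033,0,0,0.42, 1,0,0,-0.033,0,0,0.42, 1,0,0,-0.033,0,0,0.42, 1,0,0,-0.033,0,0,0.42]'
python3 -c "
from h import *
go((.45,-.16,.25),10); go((.597,.1055,.25),20)"
```

```text
time: 0.98
tcp_pos: [0.2147, -0.609, 0.2451]
tcp_rot: [-0.007, 1.0, -0.007, -0.001]
force: [0.3, 0.4, 0.1]
grip_width: 0.0941
t 0.98 pos [ 0.2147 -0.609   0.2451] yaw -0.014 tilt 0.015 F [0.26 0.35 0.05] M [ 0.01 -0.05 -0.01] w 0.0941
rows 10 shift/row [ 0.1144 -0.2262  0.0006] total [ 1.1444 -2.2619  0.0061] turn/row [-0.019  0.003 -0.018] dist 0.507
t 0.98 pos [ 0.2147 -0.609   0.2451] yaw -0.014 tilt 0.015 F [0.26 0.35 0.05] M [ 0.01 -0.05 -0.01] w 0.0941
rows 20 shift/row [ 0.093  -0.18    0.0012] total [ 1.8603 -3.5997  0.024 ] turn/row [-0.009  0.002 -0.009] dist 0.810
```

```bash
python3 -m handwheel '[1,0.09,-0.18,0,-0.02,0,-0.02, 1,0.09,-0.18,0,-0.02,0,-0.02, 1,0.09,-0.18,0,-0.02,0,-0.02, 1,0.09,-0.18,0,-0.02,0,-0.02, 1,0.09,-0.18,0,-0.02,0,-0.02, 1,0.09,-0.18,0,-0.02,0,-0.02, 1,0.09,-0.18,0,-0.02,0,-0.02, 1,0.09,-0.18,0,-0.02,0,-0.02, 1,0.09,-0.18,0,-0.02,0,-0.02, 1,0.09,-0.18,0,-0.02,0,-0.02]'
python3 -c "
from h import *
go((.597,.1055,.25),10)"
```

```text
time: 1.82
tcp_pos: [0.3993, -0.2435, 0.2439]
tcp_rot: [0.0, 1.0, -0.007, -0.002]
force: [-0.1, 0.4, 0.3]
grip_width: 0.0941
t 1.82 pos [ 0.3993 -0.2435  0.2439] yaw -0.014 tilt 0.004 F [-0.13  0.44  0.32] M [0.04 0.   0.01] w 0.0941
rows 10 shift/row [ 0.0964 -0.1759 -0.0035] total [ 0.9644 -1.7586 -0.0349] turn/row [ 0.001  0.005 -0.017] dist 0.401
```

```bash
python3 -m handwheel '[1,0.096,-0.176,-0.003,0,0,-0.02, 1,0.096,-0.176,-0.003,0,0,-0.02, 1,0.096,-0.176,-0.003,0,0,-0.02, 1,0.096,-0.176,-0.003,0,0,-0.02, 1,0.096,-0.176,-0.003,0,0,-0.02, 1,0.096,-0.176,-0.003,0,0,-0.02, 1,0.096,-0.176,-0.003,0,0,-0.02, 1,0.096,-0.176,-0.003,0,0,-0.02, 1,0.096,-0.176,-0.003,0,0,-0.02, 1,0.096,-0.176,-0.003,0,0,-0.02]'
python3 -c "
from h import *
go((.597,.1055,.25),10)
snap('wrist','w1'); snap('top','t1'); snap('side','s1')"
```

```text
time: 2.65
tcp_pos: [0.595, 0.1245, 0.2477]
tcp_rot: [0.001, 1.0, 0.002, -0.002]
force: [1.0, -0.5, 0.6]
grip_width: 0.0941
t 2.65 pos [0.595  0.1245 0.2477] yaw 0.004 tilt 0.004 F [ 0.99 -0.47  0.59] M [ 0.01 -0.03 -0.  ] w 0.0941
rows 10 shift/row [ 0.001   0.0095 -0.0011] total [ 0.0098  0.0952 -0.0113] turn/row [0.002 0.004 0.005] dist 0.019
```

View pics/w1.png

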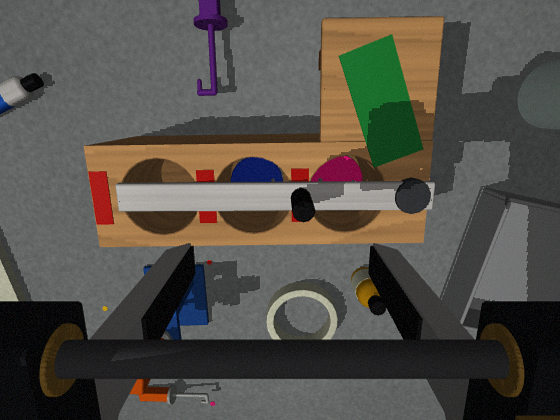

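View pics/t1.png

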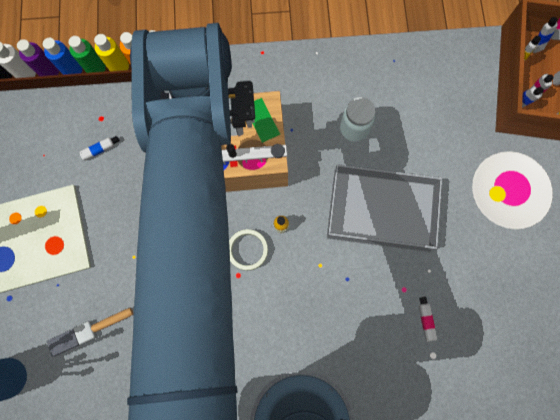

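```bash
python3 -c "
from h import *
print(ray('w1',302,190,.183),ray('w1',303,217,.135), ray('w1',412,195,.14),ray('w1',117,197,.135),ray('w1',160,195,.125))
go((.597,.1055,.15),10)"
```

```text
[0.61490216 0.10980581 0.183     ] [0.5792549  0.10548463 0.135     ] [0.60141319 0.01034827 0.14      ] [0.59714358 0.27231287 0.135     ] [0.59680075 0.23713898 0.125     ]
t 2.80 pos [0.5946 0.1246 0.247 ] yaw 0.008 tilt 0.005 F [-0.94  0.02 -0.37] M [-0.03  0.03  0.  ] w 0.0938
rows 10 shift/row [0.0013 0.0095 0.0485] total [0.0134 0.0946 0.485 ] turn/row [0.002 0.006 0.01 ] dist 0.099
```

```bash
python3 -m handwheel '[1,0.002,0.02,0.05,0,0,0, 1,0.002,0.02,0.05,0,0,0.02, 1,0.002,0.02,0.05,0,0.02,0.02, 1,0.002,0.02,0.05,0,0.02,0.02, 1,0.002,0.01,0.05,0,0,0.02, 1,0.002,0.005,0.05,0,0,0, 1,0.002,0,0.05,0,0,0, 1,0,0,0.05,0,0,0, 1,0,0,0.05,0,0,0, 1,0,0,0.04,0,0,0]'
python3 -c "
from h import *
go((.598,.1065,.15),10)"
```

```text
time: 3.63
tcp_pos: [0.5949, 0.0963, 0.1385]
tcp_rot: [0.001, 1.0, -0.004, -0.001]
force: [1.3, 0.5, -0.3]
grip_width: 0.0938
t 3.63 pos [0.5949 0.0963 0.1385] yaw -0.009 tilt 0.004 F [ 1.34  0.53 -0.34] M [0.06 0.06 0.03] w 0.0938
rows 10 shift/row [ 0.0015 -0.0051 -0.0058] total [ 0.015  -0.0508 -0.0575] turn/row [ 0.004  0.004 -0.011] dist 0.016
```

```bash
python3 -m handwheel '[1,0.005,-0.02,-0.03,0,0,0, 1,0.005,-0.02,-0.02,0,0,0, 1,0.004,-0.01,0,0,0,0, 1,0,0,0,0,0,0, -1,0,0,0,0,0,0, -1,0,0,0,0,0,0, -1,0,0,0,0,0,0, -1,0,0,0,0,0,0, -1,0,0,0,0,0,0, -1,0,0,0,0,0,0]'
python3 -c "
from h import *
go((.598,.1065,.15),10)"
```

```text
time: 4.47
tcp_pos: [0.5989, 0.1087, 0.1501]
tcp_rot: [0.001, 1.0, -0.003, -0.0]
force: [0.3, 0.8, 0.1]
grip_width: 0.0575
t 4.47 pos [0.5989 0.1087 0.1501] yaw -0.007 tilt 0.003 F [0.35 0.76 0.1 ] M [ 0.06 -0.04  0.01] w 0.0575
rows 10 shift/row [-0.0005  0.0011  0.    ] total [-0.0046  0.0112  0.0004] turn/row [ 0.003  0.001 -0.008] dist 0.002
```

```bash
python3 -m handwheel '[-1,0,0.01,0,0,0,0, -1,0,0,0,0,0,0, -1,0,0,0,0,0,0, -1,0,0,0,0,0,0, -1,0,0,0,0,0,0, -1,0,0,0,0,0,0, -1,0,0,0,0,0,0, -1,0,0,0,0,0,0, -1,0,0,0,0,0,0, -1,0,0,0,0,0,0]'
python3 -c "
from h import *
st()
H=np.array([.596,.0065])
for a in np.linspace(0,1.22,21): print(((.1*np.array([np.sin(a),np.cos(a)])-.1*np.array([np.sin(a-.061),np.cos(a-.061)]))/.2).round(3)*[1,-1],end=' ')"
```

```text
time: 5.3
tcp_pos: [0.5988, 0.1076, 0.1498]
tcp_rot: [-0.0, 1.0, -0.004, -0.001]
force: [0.0, 0.2, 0.2]
grip_width: 0.0171
t 5.30 pos [0.5988 0.1076 0.1498] yaw -0.008 tilt 0.001 F [0.01 0.24 0.21] M [ 0.11 -0.06  0.01] w 0.0171
[ 0.03  -0.001] [0.03  0.001] [0.03  0.003] [0.03  0.005] [0.03  0.006] [0.029 0.008] [0.029 0.01 ] [0.028 0.012] [0.027 0.013] [0.026 0.015] [0.026 0.017] [0.024 0.018] [0.023 0.02 ] [0.022 0.021] [0.021 0.022] [0.019 0.024] [0.018 0.025] [0.016 0.026] [0.015 0.027] [0.013 0.028] [0.011 0.028]
```

```bash
python3 -m handwheel '[-1,0.03,0.001,0,0,0,0, -1,0.03,0.003,0,0,0,0, -1,0.03,0.005,0,0,0,0, -1,0.03,0.006,0,0,0,0, -1,0.029,0.008,0,0,0,0, -1,0.029,0.01,0,0,0,0, -1,0.028,0.012,0,0,0,0, -1,0.027,0.013,0,0,0,0, -1,0.026,0.015,0,0,0,0, -1,0,0,0,0,0,0]'
python3 -c "
from h import *
p,r=st()
d=p[:2]-[.5965,.0065]; a=np.arctan2(d[0],d[1]); print(a,np.hypot(*d)); 
go((.5965+.1*np.sin(.95),.0065+.1*np.cos(.95),.15),1)
go((.5965+.1*np.sin(1.22),.0065+.1*np.cos(1.22),.15),1)"
```

```text
time: 6.13
tcp_pos: [0.6537, 0.0943, 0.1495]
tcp_rot: [-0.004, 1.0, -0.005, -0.004]
force: [-3.0, 1.4, 2.0]
grip_width: 0.0168
t 6.13 pos [0.6537 0.0943 0.1495] yaw -0.010 tilt 0.011 F [-2.97  1.36  2.02] M [ 0.54  0.52 -0.32] w 0.0168
0.5775558386843535 0.10482079111294598
t 6.13 pos [0.6537 0.0943 0.1495] yaw -0.010 tilt 0.011 F [-2.97  1.36  2.02] M [ 0.54  0.52 -0.32] w 0.0168
rows 1 shift/row [ 0.1221  0.147  -0.0045] total [ 0.1221  0.147  -0.0045] turn/row [-0.097  0.101 -0.129] dist 0.038
t 6.13 pos [0.6537 0.0943 0.1495] yaw -0.010 tilt 0.011 F [-2.97  1.36  2.02] M [ 0.54  0.52 -0.32] w 0.0168
rows 1 shift/row [ 0.1861  0.2653 -0.0059] total [ 0.1861  0.2653 -0.0059] turn/row [-0.097  0.101 -0.129] dist 0.065
```

```bash
python3 -m handwheel '[-1,0.025,0.023,0,-0.02,0.02,0, -1,0.023,0.024,0,-0.02,0.02,0, -1,0.021,0.025,0,-0.02,0.02,0, -1,0.02,0.026,0,-0.02,0.02,0, -1,0.018,0.027,0,-0.02,0.02,0, -1,0.016,0.028,0,0,0,0, -1,0.015,0.029,0,0,0,0, -1,0.014,0.029,0,0,0,0, -1,0.012,0.03,0,0,0,0, -1,0,0,0,0,0,0]'
python3 -c "
from h import *
p,r=st()
d=p[:2]-[.5965,.0065]; a=np.arctan2(d[0],d[1]); print(a,np.hypot(*d)); 
go((.5965+.102*np.sin(1.22),.0065+.102*np.cos(1.22),.15),1)
snap('wrist','w2');snap('top','t2')"
```

```text
time: 6.97
tcp_pos: [0.6994, 0.0532, 0.1497]
tcp_rot: [-0.009, 1.0, -0.003, 0.016]
force: [-1.8, -0.4, 1.6]
grip_width: 0.0147
t 6.97 pos [0.6994 0.0532 0.1497] yaw -0.007 tilt 0.037 F [-1.81 -0.36  1.61] M [ 0.06  0.4  -0.03] w 0.0147
1.1445941890911324 0.11299778604087768
t 6.97 pos [0.6994 0.0532 0.1497] yaw -0.007 tilt 0.037 F [-1.81 -0.36  1.61] M [ 0.06  0.4  -0.03] w 0.0147
rows 1 shift/row [-0.035   0.0585 -0.0034] total [-0.035   0.0585 -0.0034] turn/row [-0.218 -0.404 -0.084] dist 0.014
```

View pics/w2.png

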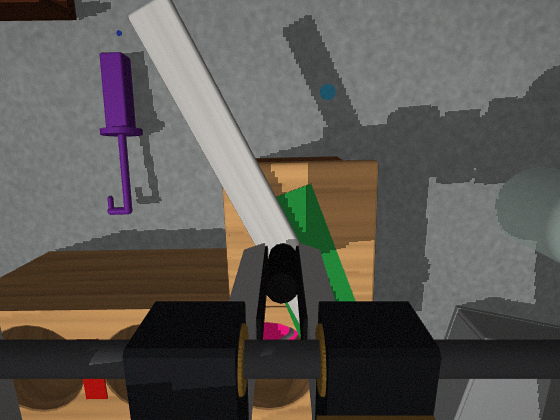

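```bash
python3 -m handwheel '[-0.5,0,0,0,0,-0.1,0, -0.5,0,0,0,0,-0.1,0, -0.5,-0.02,0,0,0,-0.1,0, -0.5,-0.02,0,0,0,-0.1,0, -0.5,-0.01,0,0,0,0,0, -1,0,0,0,0,0,0, -1,0,0,0,0,0,0, -1,0,0,0,0,0,0, -1,0,0,0,0,0,0, -1,0,0,0,0,0,0]'
python3 -c "
from h import *
p,r=st()
d=p[:2]-[.5965,.0065]; a=np.arctan2(d[0],d[1]); print(a,np.hypot(*d)); 
go((.5965+.102*np.sin(1.22),.0065+.102*np.cos(1.22),.15),1)
snap('wrist','w3')"
```

```text
time: 7.9
tcp_pos: [0.6872, 0.0526, 0.1488]
tcp_rot: [-0.006, 1.0, -0.002, -0.002]
force: [0.6, -0.7, -0.1]
grip_width: 0.0174
t 7.90 pos [0.6872 0.0526 0.1488] yaw -0.004 tilt 0.013 F [ 0.61 -0.74 -0.11] M [ 0.07 -0.11 -0.03] w 0.0174
1.1007835149108904 0.10176488909496738
t 7.90 pos [0.6872 0.0526 0.1488] yaw -0.004 tilt 0.013 F [ 0.61 -0.74 -0.11] M [ 0.07 -0.11 -0.03] w 0.0174
rows 1 shift/row [ 0.0255  0.055  -0.0066] total [ 0.0255  0.055  -0.0066] turn/row [-0.161  0.045 -0.048] dist 0.012
```

View pics/w3.png

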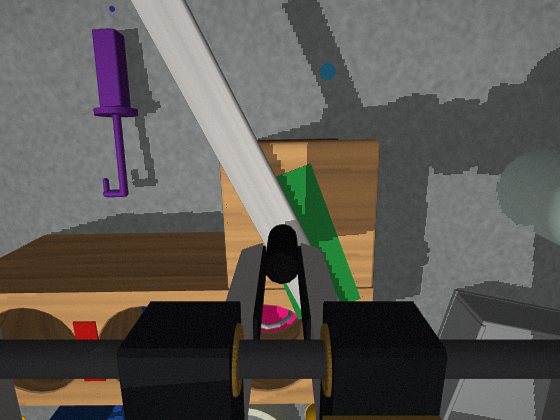

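```bash
python3 -c "
from h import *
for a,b in [((132,0),(262,235)),((183,0),(298,225)),]:
  A=ray('w3',*a,.135);B=ray('w3',*b,.135);d=A-B;print(A,B,np.arctan2(d[0],d[1]))
A=ray('w3',306,165,.125);B=ray('w3',357,297,.125);d=A-B;print('stripe',np.arctan2(d[0],d[1]),A,B)
"
```

```text
[0.82213322 0.13298287 0.135     ] [0.68926436 0.06578919 0.135     ] 1.102587749355237
[0.82194787 0.10563128 0.135     ] [0.69592464 0.04314696 0.135     ] 1.1105015835700633
stripe 1.1904697887012972 [0.73206213 0.03817966 0.125     ] [0.64040335 0.00153527 0.125     ]
```

```bash
python3 -m handwheel '[-1,0.01,0.015,0,-0.03,0,0, -1,0.01,0.015,0,-0.03,0,0, -1,0.005,0.012,0,-0.03,0,0, -1,0,0.008,0,-0.03,0,0, -1,0,0,0,0,0,0, -1,0,0,0,0,0,0, -0.4,0,0,0,0,0,0, -0.4,0,0,0,0,0,0, -0.4,0,0,0,0,0,0, -0.4,0,0,0,0,0,0]'
python3 -c "
from h import *
p,r=st()
snap('wrist','w4')"
```

```text
time: 8.78
tcp_pos: [0.6914, 0.0425, 0.1488]
tcp_rot: [-0.002, 1.0, -0.002, -0.004]
force: [-0.4, 0.6, -0.2]
grip_width: 0.028
t 8.78 pos [0.6914 0.0425 0.1488] yaw -0.005 tilt 0.009 F [-0.37  0.6  -0.19] M [ 0.02 -0.03  0.03] w 0.0280
```

View pics/w4.png

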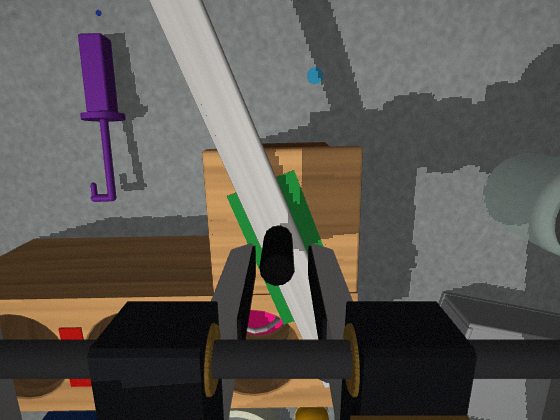

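```bash
python3 -m handwheel '[0,0,0,0,0,0,0, 0,0,0,0,0,0,0, 0,0,0,-0.04,0,0,0, 0,0,0,-0.1,0,0,0, 0,0,0,-0.15,0,0,0, 0,-0.05,0,-0.15,0,0,0, 0,-0.1,0,-0.1,0,0,0, 0,-0.1,0,0,0,0,0, 0,-0.1,-0.1,0,0,0,0, 0,-0.1,-0.1,0,0,0,0]'
python3 -c "
from h import *
p,r=st()
snap('wrist','w5'); snap('top','t5')"
```

```text
time: 9.67
tcp_pos: [0.6022, 0.0789, 0.2659]
tcp_rot: [-0.001, 1.0, -0.005, -0.003]
force: [0.1, 1.0, -0.6]
grip_width: 0.0468
t 9.67 pos [0.6022 0.0789 0.2659] yaw -0.010 tilt 0.006 F [ 0.08  1.02 -0.58] M [ 0.1   0.08 -0.04] w 0.0468
```

View pics/w5.png

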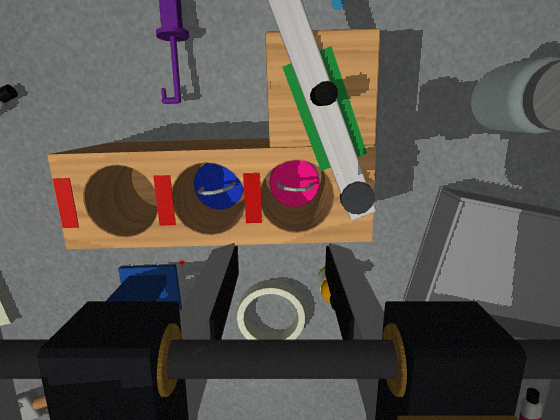

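View pics/t5.png

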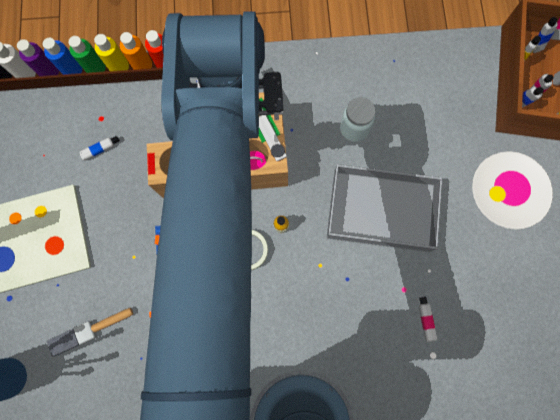

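```bash
python3 -m handwheel '[0.3,-0.12,-0.09,0,0,0,0, 0.3,-0.12,-0.09,0,0,0,0, 0.3,-0.12,-0.09,0,0,0,0, 0.3,-0.12,-0.09,0,0,0,0, 0.3,-0.12,-0.09,0,0,0,0, 0.3,-0.12,-0.09,0,0,0,0, 0.3,-0.12,-0.09,0,0,0,0, 0.3,-0.12,-0.09,0,0,0,0, 0.3,-0.12,-0.09,0,0,0,0, 0.3,0,0,0,0,0,0]'
python3 -c "
from h import *
p,r=st()
snap('wrist','w6'); snap('side','s6')"
```

```text
time: 10.6
tcp_pos: [0.3831, 0.2466, 0.2704]
tcp_rot: [-0.0, 1.0, -0.006, -0.0]
force: [-0.6, -0.6, -0.2]
grip_width: 0.0611
t 10.60 pos [0.3831 0.2466 0.2704] yaw -0.011 tilt 0.000 F [-0.65 -0.55 -0.17] M [ 0.01 -0.05 -0.  ] w 0.0611
```

View pics/w6.png

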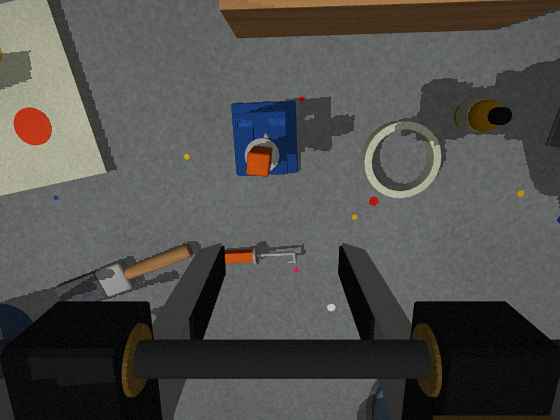

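View pics/s6.png

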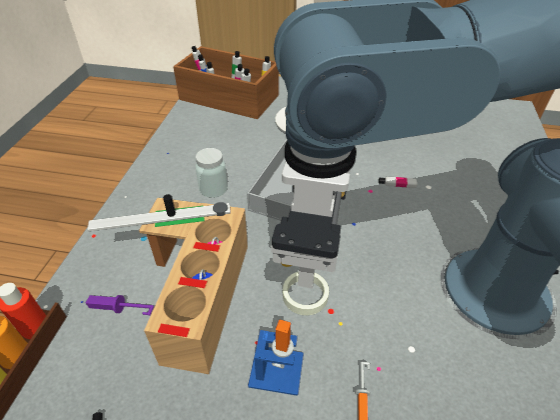

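Run:
```python
from h import *
crop('w6',215,85,345,190,6,'c6')
crop('s6',235,305,320,400,6,'c7')
for n,u,v,z in [('handle top',0,0,0)]: pass
```

```text
(no output)
```

View pics/c6.png

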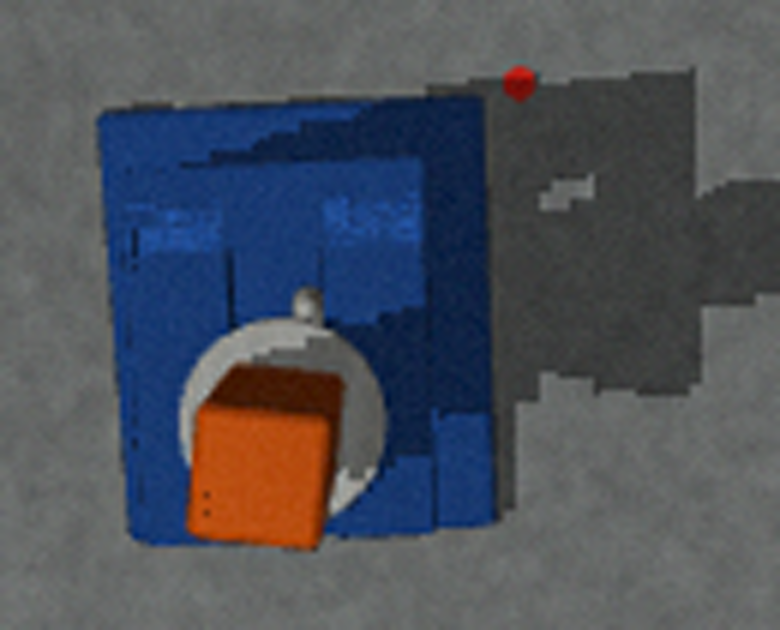

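View pics/c7.png

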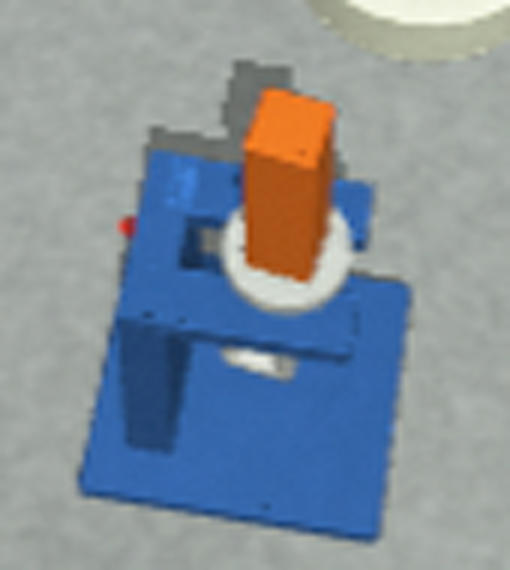

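Run:
```python
from h import *
c=lambda a,b:(215+a/6,85+b/6)
P=[ray('w6',*c(*q),.1575) for q in [(207,408),(333,412),(318,548),(190,535)]]
for p in P: print(p.round(4))
print('ctr',np.mean(P,0)); 
for i,j in [(3,0),(2,1)]: d=P[i-0]-P[j]; d=P[j]-P[i]; print(np.arctan2(d[1],d[0]))
for i,j in [(0,1),(3,2)]: d=P[j]-P[i]; print(np.arctan2(d[0],-d[1]))
print('collar',ray('w6',*c(283,420),.095),'tip',ray('w6',*c(308,298),.03))
print('slot L',ray('w6',*c(230,250),.09),ray('w6',*c(322,250),.09))
cs=lambda a,b:(235+a/6,305+b/6)
print('side: slot corner',ray('s6',*cs(190,218),.09),ray('s6',*cs(180,268),.09))
Q=[ray('s6',*cs(*q),.1575) for q in [(262,90),(337,105),(318,165),(243,147)]]
print(np.mean(Q,0)); print([q.round(4) for q in Q])
print('base', [ray('w6',*c(*q),.008).round(3) for q in [(100,112),(485,97),(495,522),(130,543)]])
print('prong ends side', ray('s6',*cs(350,355),.09-.0),ray('s6',*cs(372,182),.09))
```

```text
[0.4258 0.2747 0.1575]
[0.4251 0.2565 0.1575]
[0.4052 0.2591 0.1575]
[0.4073 0.2778 0.1575]
ctr [0.41585289 0.26704842 0.1575    ]
-0.16739772558884644
-0.1288902353612764
-0.04191771346359543
-0.11271714283008842
collar [0.41666714 0.26727314 0.095     ] tip [0.43336109 0.26528777 0.03      ]
slot L [0.44532506 0.27596395 0.09      ] [0.44515949 0.26011418 0.09      ]
side: slot corner [0.44452239 0.26224993 0.09      ] [0.44402729 0.27760958 0.09      ]
[0.41565265 0.26717077 0.1575    ]
[array([0.4249, 0.258 , 0.1575]), array([0.4047, 0.2585, 0.1575]), array([0.4065, 0.2767, 0.1575]), array([0.4265, 0.2754, 0.1575])]
base [array([0.47 , 0.308, 0.008]), array([0.472, 0.229, 0.008]), array([0.384, 0.227, 0.008]), array([0.38 , 0.306, 0.008])]
prong ends side [0.39328297 0.29335325 0.09      ] [0.39585521 0.24113868 0.09      ]
```

```bash
python3 -m handwheel '[0,0.03,-0.02,0,0,0,0.25, 0,0.04,-0.025,0,0,0,0.25, 0,0.04,-0.025,0,0,0,0.25, 0,0.035,-0.02,0,0,0,0.25, 0,0.01,-0.01,0,0,0,0, 0,0,0,0.05,0,0,0, 0,0,0,0.1,0,0,0, 0,0,0,0.1,0,0,0, 0,0,0,0.05,0,0,0, 0,0,0,0,0,0,0]'
python3 -c "
from h import *
go((.4157,.267,.205),1,-.09)
go((.4157,.267,.112),5,-.09)
"
```

```text
time: 11.53
tcp_pos: [0.429, 0.2591, 0.2065]
tcp_rot: [0.001, 0.998, -0.056, 0.001]
force: [0.5, -0.4, -0.3]
grip_width: 0.0468
t 11.53 pos [0.429  0.2591 0.2065] yaw -0.113 tilt 0.004 F [ 0.5  -0.41 -0.29] M [0.01 0.02 0.03] w 0.0468
rows 1 shift/row [-0.0706 -0.0315  0.0073] total [-0.0706 -0.0315  0.0073] turn/row [ 0.029 -0.035 -0.286] dist 0.016
t 11.53 pos [0.429  0.2591 0.2065] yaw -0.113 tilt 0.004 F [ 0.5  -0.41 -0.29] M [0.01 0.02 0.03] w 0.0468
rows 5 shift/row [-0.0144 -0.0065  0.0945] total [-0.0719 -0.0326  0.4723] turn/row [ 0.006 -0.007 -0.057] dist 0.096
```

```bash
python3 -m handwheel '[0,-0.03,-0.015,0,0,0,-0.1, 0,-0.03,-0.015,0,0,0,-0.1, 0,-0.01,0,0,0,0,-0.1, 0,0,0,0.02,0,0,0, 0,0,0,0.02,0,0,0, 0,0,0,0.02,0,0,0, 0,0,0,0,0,0,0, 0,0,0,0,0,0,0, 0,0,0,0,0,0,0, 0,0,0,0,0,0,0]'
python3 -c "
from h import *
go((.4157,.267,.112),5,-.09)
"
```

```text
time: 12.37
tcp_pos: [0.4157, 0.2679, 0.1966]
tcp_rot: [0.0, 0.999, -0.043, 0.004]
force: [-1.1, -0.1, 0.7]
grip_width: 0.0472
t 12.37 pos [0.4157 0.2679 0.1966] yaw -0.086 tilt 0.008 F [-1.09 -0.14  0.74] M [-0.04  0.01 -0.01] w 0.0472
rows 5 shift/row [-0.0006  0.0009  0.0846] total [-0.003   0.0043  0.4231] turn/row [ 0.001 -0.019  0.01 ] dist 0.085
```

```bash
python3 -m handwheel '[0,0,0.001,0.05,0,-0.02,0, 0,0,0.001,0.07,0,-0.02,0, 0,0,0.001,0.08,0,-0.02,0, 0,0,0.001,0.08,0,-0.02,0, 0,0,0,0.07,0,-0.02,0, 0,0,0,0.04,0,0,0, 0,0,0,0.02,0,0,0, 0,0,0,0,0,0,0, 0,0,0,0,0,0,0, 0,0,0,0,0,0,0]'
python3 -c "
from h import *
go((.4157,.267,.112),1,-.09)
snap('wrist','w7')
"
```

```text
time: 13.2
tcp_pos: [0.4169, 0.2668, 0.1091]
tcp_rot: [-0.0, 0.999, -0.043, 0.0]
force: [0.3, -0.3, 0.5]
grip_width: 0.0472
t 13.20 pos [0.4169 0.2668 0.1091] yaw -0.087 tilt 0.001 F [ 0.33 -0.31  0.53] M [-0.01  0.07  0.05] w 0.0472
rows 1 shift/row [-0.0062 -0.0005 -0.0143] total [-0.0062 -0.0005 -0.0143] turn/row [-0.007 -0.01   0.04 ] dist 0.003
```

View pics/w7.png

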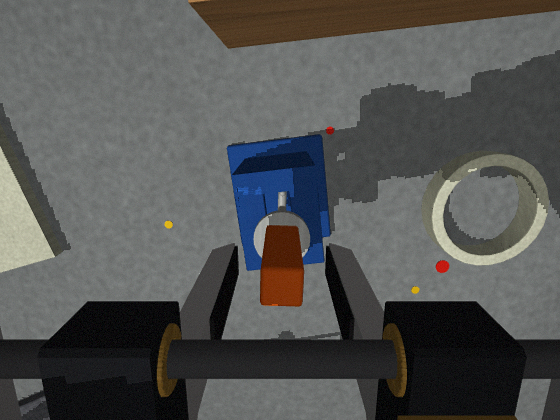

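```bash
python3 -m handwheel '[-1,-0.004,0,-0.012,0,0,0, -1,0,0,0,0,0,0, -1,0,0,0,0,0,0, -1,0,0,0,0,0,0, -1,0,0,0,0,0,0, -1,0,0,0,0,0,0, -1,0,0,0,0,0,0, -1,0,0,0,0,0,0, -1,0,0,0,0,0,0, -1,0,0,0,0,0,0]'
python3 -c "
from h import *
go((.4157,.267,.112),1,-.09)
"
```

```text
time: 14.08
tcp_pos: [0.4179, 0.2676, 0.1147]
tcp_rot: [-0.001, 0.999, -0.043, 0.003]
force: [-0.3, -0.5, -0.5]
grip_width: 0.0198
t 14.08 pos [0.4179 0.2676 0.1147] yaw -0.087 tilt 0.007 F [-0.25 -0.48 -0.51] M [ 0.03 -0.    0.03] w 0.0198
rows 1 shift/row [-0.0108  0.004   0.0137] total [-0.0108  0.004   0.0137] turn/row [-0.037 -0.074  0.042] dist 0.004
```

```bash
python3 -m handwheel '[-1,0,0,-0.02,0,0,0, -1,0,0,-0.05,0,0,0, -1,0,0,-0.08,0,0,0, -1,0,0,-0.1,0,0,0, -1,0,0,-0.12,0,0,0, -1,0,0,-0.12,0,0,0, -1,0,0,-0.12,0,0,0, -1,0,0,-0.08,0,0,0, -1,0,0,-0.03,0,0,0, -1,0,0,0,0,0,0]'
python3 -c "
from h import *
snap('side','s8');snap('top','t8');snap('wrist','w8')
st()
"
```

```text
time: 14.92
tcp_pos: [0.4152, 0.2667, 0.2692]
tcp_rot: [-0.001, 0.999, -0.043, 0.002]
force: [1.0, 0.4, -0.6]
grip_width: 0.0201
t 15.07 pos [0.4139 0.2662 0.2659] yaw -0.087 tilt 0.001 F [-0.35  0.08 -2.2 ] M [ 0.01 -0.   -0.02] w 0.0194
```

View pics/s8.png

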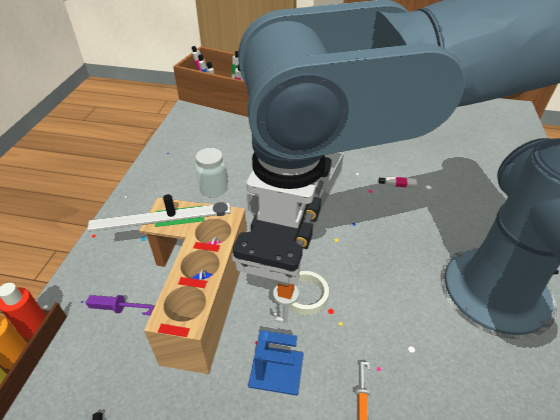

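View pics/t8.png

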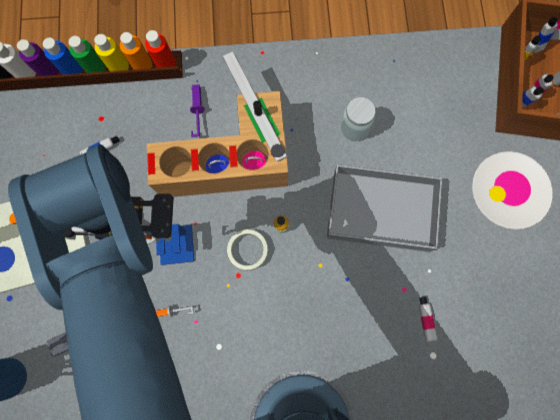

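Run:
```python
from h import *
crop('t8',190,135,290,195,8,'c8')
crop('s8',175,205,245,300,7,'c9')
crop('w5',165,145,340,245,4.5,'c10')
```

```text
(no output)
```

View pics/c8.png

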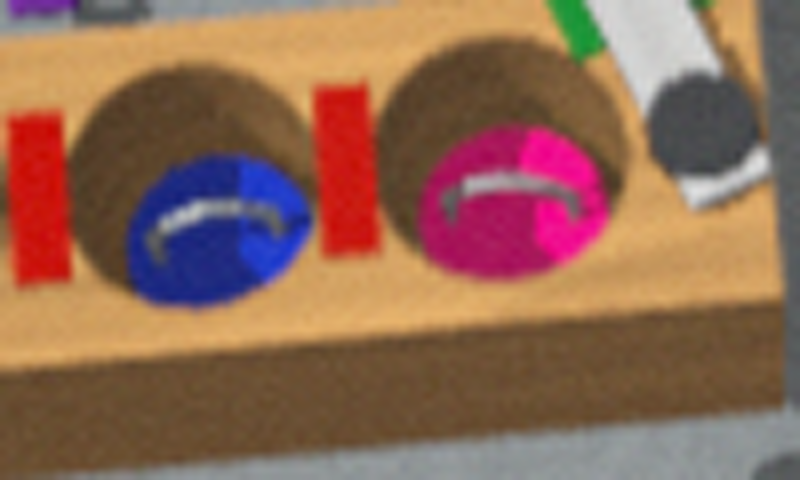

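View pics/c9.png

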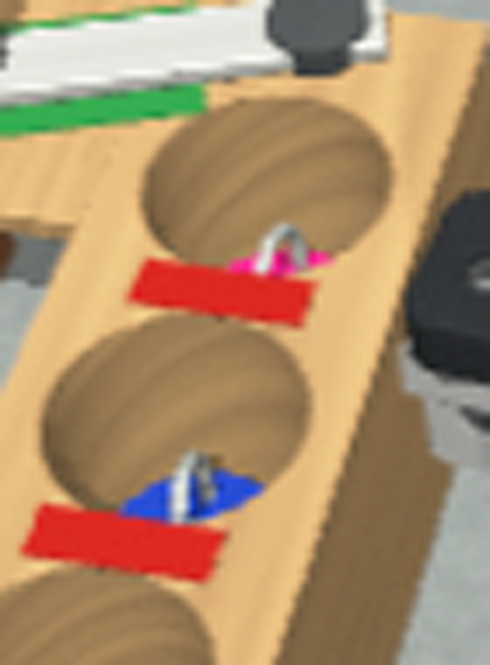

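View pics/c10.png

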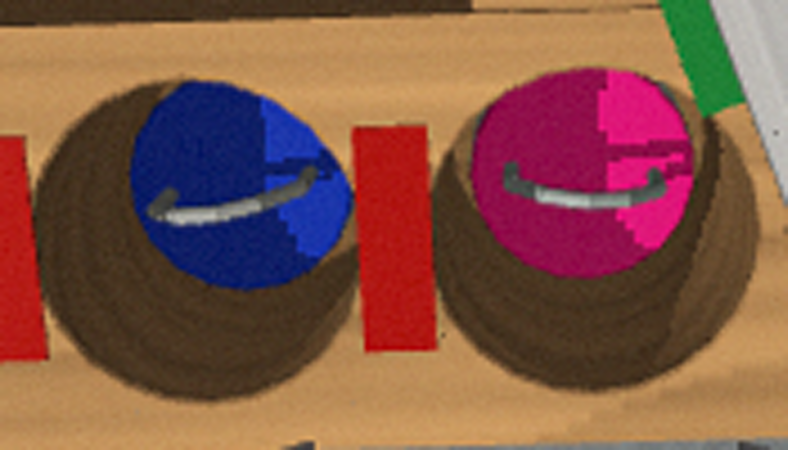

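Run:
```python
from h import *
c=lambda a,b:(190+a/8,135+b/8)
w=lambda a,b:(165+a/4.5,145+b/4.5)
s=lambda a,b:(175+a/7,205+b/7)
def ang(a,b): d=b-a; return np.arctan2(d[0],-d[1])
for n,f,cam,L,Rr,P in [('blue',c,'t8',(160,262),(280,237),(222,208)),('pink',c,'t8',(450,222),(575,215),(512,182)),('blue',w,'w5',(155,208),(310,172),(238,210)),('pink',w,'w5',(510,172),(658,180),(588,200))]:
  a=ray(cam,*f(*L),.067);b=ray(cam,*f(*Rr),.067);p=ray(cam,*f(*P),.101)
  print(n,cam,a.round(4)[:2],b.round(4)[:2],'mid',((a+b)/2).round(4)[:2],'len %.4f yaw %.3f'%(np.linalg.norm(b-a),-ang(a,b)*-1),'peak',p.round(4)[:2])
print('lids top',ray('t8',*c(220,231),.065)[:2],ray('t8',*c(514,203),.065)[:2])
print('lids w',ray('w5',*w(241,185),.065)[:2],ray('w5',*w(581,172),.065)[:2])
print('wells top',ray('t8',*c(193,182),.125)[:2],ray('t8',*c(503,155),.125)[:2])
print('wells w',ray('w5',*w(197,241),.125)[:2],ray('w5',*w(595,230),.125)[:2])
print('side peaks',ray('s8',*s(195,458),.101)[:2],ray('s8',*s(287,228),.101)[:2])
```

```text
blue t8 [0.5912 0.1674] [0.5961 0.1319] mid [0.5937 0.1496] len 0.0358 yaw 0.138 peak [0.5951 0.1441]
pink t8 [0.5969 0.0818] [0.5962 0.045 ] mid [0.5965 0.0634] len 0.0368 yaw -0.018 peak [0.5965 0.0611]
blue w5 [0.5914 0.1735] [0.6003 0.1339] mid [0.5959 0.1537] len 0.0406 yaw 0.222 peak [0.5984 0.1462]
pink w5 [0.5999 0.0837] [0.5975 0.0465] mid [0.5987 0.0651] len 0.0373 yaw -0.064 peak [0.6001 0.0653]
lids top [0.59995754 0.14965375] [0.60190551 0.06277622]
lids w [0.59674562 0.15181605] [0.59935253 0.065808  ]
wells top [0.59544226 0.14866789] [0.59667032 0.06194446]
wells w [0.59702144 0.15109002] [0.59874217 0.06465578]
side peaks [0.59428322 0.14751193] [0.59460434 0.06151511]
```

Run:
```python
from h import *
crop('s8',255,275,315,330,10,'c11')
crop('w8',200,200,360,330,4,'c12')
for d in [0,.0947]: print(proj('s8',(.4139,.2662,.2659-d)))
```

```text
[285.65593728 284.92766826]
[284.67112158 321.09820507]
```

View pics/c11.png

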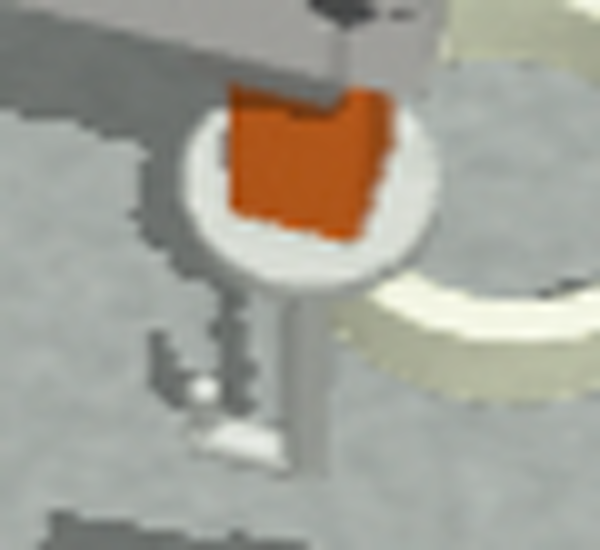

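View pics/c12.png

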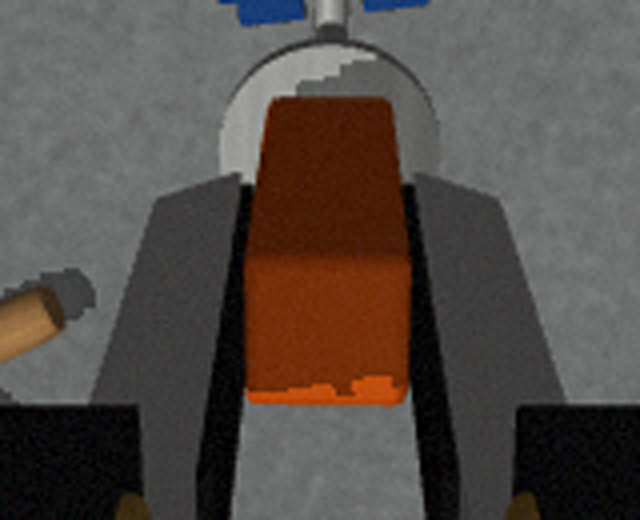

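```bash
python3 -c "
from h import *
go((.570,.0625,.266),8,-.03)"
```

```text
t 15.07 pos [0.4139 0.2662 0.2659] yaw -0.087 tilt 0.001 F [-0.35  0.08 -2.2 ] M [ 0.01 -0.   -0.02] w 0.0194
rows 8 shift/row [ 0.1082  0.1184 -0.0002] total [ 0.8658  0.9473 -0.0012] turn/row [ 0.     0.002 -0.088] dist 0.257
```

```bash
python3 -m handwheel '[-1,0.05,0.06,0,0,0,-0.08, -1,0.1,0.11,0,0,0,-0.08, -1,0.12,0.13,0,0,0,-0.08, -1,0.12,0.14,0,0,0,-0.08, -1,0.12,0.14,0,0,0,-0.08, -1,0.12,0.14,0,0,0,-0.08, -1,0.1,0.1,0,0,0,-0.08, -1,0.05,0.05,0,0,0,-0.08, -1,0.02,0.02,0,0,0,0, -1,0,0,0,0,0,0]'
python3 -c "
from h import *
go((.570,.0625,.266),4,-.03)"
```

```text
time: 15.9
tcp_pos: [0.5594, 0.0701, 0.2445]
tcp_rot: [0.001, 1.0, -0.015, -0.017]
force: [-1.2, 0.9, -1.3]
grip_width: 0.0196
t 15.90 pos [0.5594 0.0701 0.2445] yaw -0.029 tilt 0.033 F [-1.2   0.85 -1.31] M [ 0.05  0.02 -0.03] w 0.0196
rows 4 shift/row [ 0.0127  0.0092 -0.0273] total [ 0.0506  0.0367 -0.1092] turn/row [0.005 0.104 0.003] dist 0.025
```

```bash
python3 -m handwheel '[-1,0.01,0.01,-0.03,0,0.1,0, -1,0.015,0.01,-0.03,0,0.1,0, -1,0.015,0.01,-0.03,0,0.1,0, -1,0.01,0.005,-0.01,0,0.1,0, -1,0,0,0,0,0,0, -1,0,0,0,0,0,0, -1,0,0,0,0,0,0, -1,0,0,0,0,0,0, -1,0,0,0,0,0,0, -1,0,0,0,0,0,0]'
python3 -c "
from h import *
go((.570,.0625,.266),4,-.03)
snap('wrist','w9');snap('side','s9')"
```

```text
time: 16.73
tcp_pos: [0.5673, 0.0672, 0.2657]
tcp_rot: [0.0, 1.0, -0.012, -0.0]
force: [0.1, -0.9, -0.9]
grip_width: 0.0199
t 16.73 pos [0.5673 0.0672 0.2657] yaw -0.023 tilt 0.000 F [ 0.11 -0.89 -0.9 ] M [0.03 0.02 0.02] w 0.0199
rows 4 shift/row [ 0.0036  0.0058 -0.0004] total [ 0.0142  0.0232 -0.0017] turn/row [0.001 0.    0.022] dist 0.005
```

View pics/w9.png

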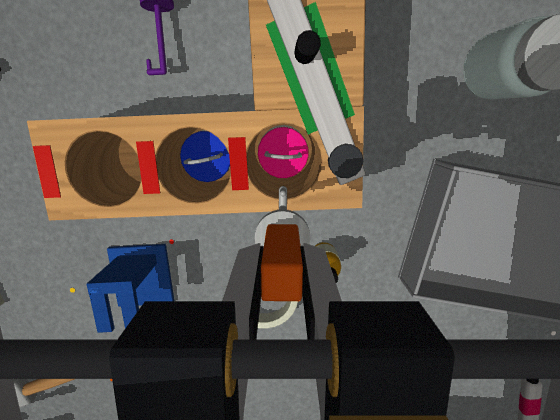

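View pics/s9.png

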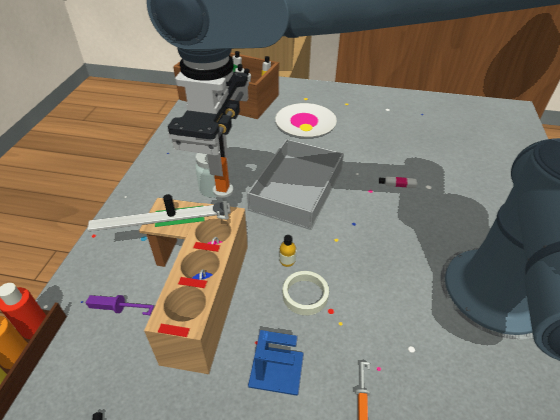

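```bash
python3 -m handwheel '[-1,0.005,0.012,0,0,0,0, -1,0.005,0.012,0,0,0,0, -1,0.004,0,0.02,0,0,0, -1,0,0,0.04,0,0,0, -1,0,0,0.05,0,0,0, -1,0,0,0.04,0,0,0, -1,0,0,0.02,0,0,0, -1,0,0,0,0,0,0, -1,0,0,0,0,0,0, -1,0,0,0,0,0,0]'
python3 -c "
from h import *
go((.570,.0625,.1687),5,-.03)"
```

```text
time: 17.67
tcp_pos: [0.569, 0.0615, 0.2252]
tcp_rot: [0.0, 1.0, -0.012, -0.002]
force: [-0.0, 0.1, -1.7]
grip_width: 0.0198
t 17.67 pos [0.569  0.0615 0.2252] yaw -0.024 tilt 0.005 F [-0.03  0.1  -1.74] M [0.05 0.02 0.01] w 0.0198
rows 5 shift/row [ 0.0013 -0.001   0.0565] total [ 0.0064 -0.005   0.2825] turn/row [0.    0.012 0.016] dist 0.057
```

```bash
python3 -m handwheel '[-1,0.003,-0.002,0.02,0,0.01,0, -1,0.003,-0.002,0.04,0,0.01,0, -1,0,0,0.05,0,0.01,0, -1,0,0,0.05,0,0.01,0, -1,0,0,0.05,0,0,0, -1,0,0,0.03,0,0,0, -1,0,0,0.015,0,0,0, -1,0,0,0,0,0,0, -1,0,0,0,0,0,0, -1,0,0,0,0,0,0]'
python3 -c "
from h import *
go((.570,.0625,.1687),5,-.03)
snap('wrist','w10');snap('top','t10');snap('side','s10')
crop('w10',200,100,360,240,4,'c13')
crop('s10',165,190,265,280,6,'c14')
crop('t10',190,100,330,200,4,'c15')"
```

```text
time: 18.5
tcp_pos: [0.57, 0.0625, 0.1683]
tcp_rot: [-0.0, 1.0, -0.012, -0.001]
force: [-0.3, 0.1, -1.0]
grip_width: 0.0201
t 18.50 pos [0.57   0.0625 0.1683] yaw -0.024 tilt 0.002 F [-0.34  0.13 -0.98] M [ 0.03 -0.01  0.04] w 0.0201
rows 5 shift/row [ 0.      0.     -0.0004] total [ 0.      0.0001 -0.002 ] turn/row [0.    0.004 0.016] dist 0.000
```

View pics/c13.png

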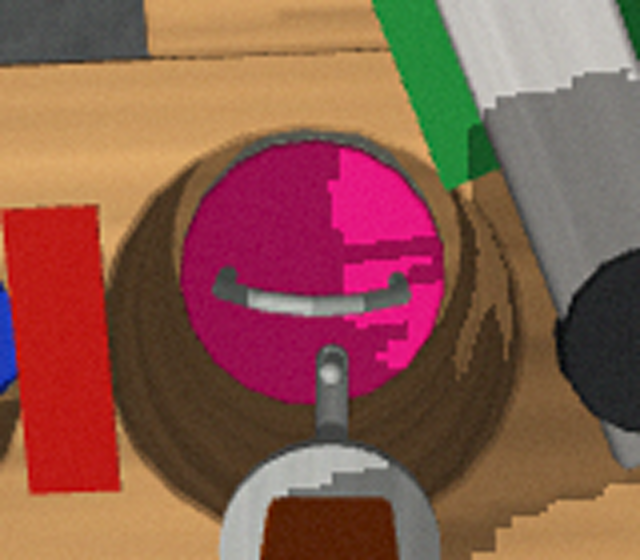

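View pics/c14.png

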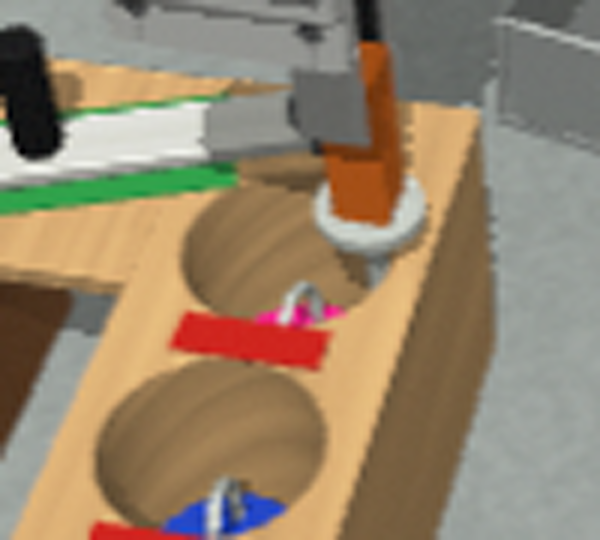

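View pics/c15.png

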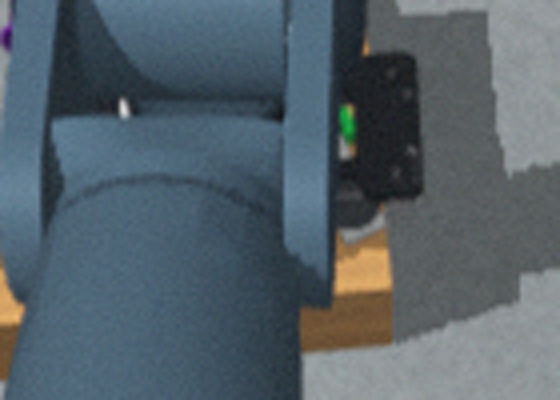

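```bash
python3 -m handwheel '[-1,0.005,-0.006,0,0,0,0, -1,0.01,-0.006,0,0,0,0, -1,0.015,-0.003,0,0,0,0, -1,0.02,0,0,0,0,0, -1,0.02,0,0,0,0,0, -1,0.02,0,0,0,0,0, -1,0.01,0,0,0,0,0, -1,0,0,0,0,0,0, -1,0,0,0,0,0,0, -1,0,0,0,0,0,0]'
python3 -c "
from h import *
go((.590,.0655,.1685),2,-.03)
snap('wrist','w11');snap('side','s11')
crop('w11',200,100,360,240,4,'c16')
crop('s11',165,190,265,280,6,'c17')"
```

```text
time: 19.48
tcp_pos: [0.5941, 0.0652, 0.1704]
tcp_rot: [0.0, 1.0, -0.012, 0.001]
force: [-0.7, 0.7, -1.3]
grip_width: 0.02
t 19.48 pos [0.5941 0.0652 0.1704] yaw -0.023 tilt 0.002 F [-0.73  0.74 -1.32] M [ 0.04  0.01 -0.01] w 0.0200
rows 2 shift/row [-0.0103 -0.0004  0.0047] total [-0.0206 -0.0008  0.0094] turn/row [ 0.001 -0.015  0.041] dist 0.005
```

View pics/c16.png

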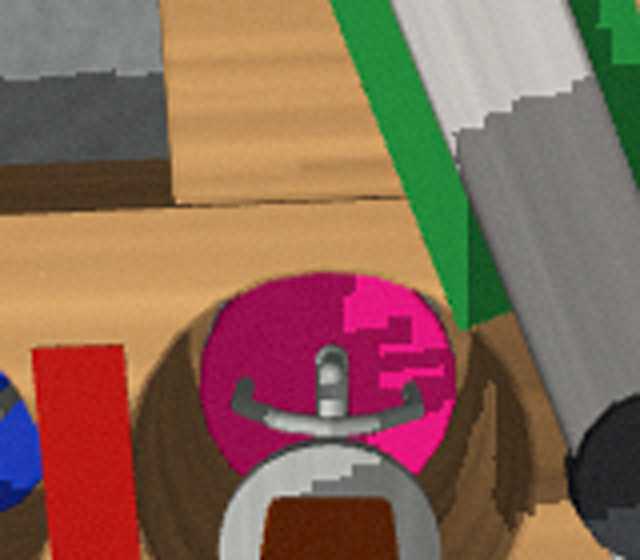

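View pics/c17.png

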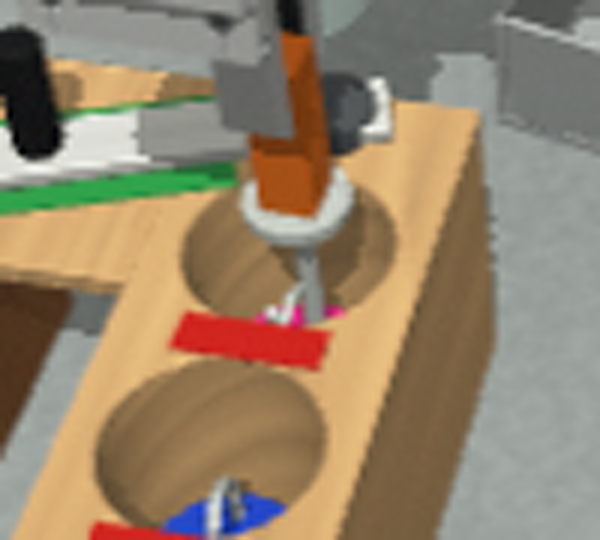

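```bash
python3 -m handwheel '[-1,-0.01,0,0,0,0,0, -1,-0.006,0,0,0,0,0, -1,0,0,0,0,0,0, -1,0,0,-0.02,0,0,0, -1,0,0,-0.03,0,0,0, -1,0,0,-0.04,0,0,0, -1,0,0,-0.04,0,0,0, -1,0,0,-0.03,0,0,0, -1,0,0,0,0,0,0, -1,0,0,0,0,0,0]'
python3 -c "
from h import *
st()
snap('wrist','w12');snap('side','s12')
crop('w12',160,60,400,240,3,'c18')
crop('s12',165,150,265,280,6,'c19')"
```

```text
time: 20.42
tcp_pos: [0.5896, 0.0654, 0.206]
tcp_rot: [0.0, 1.0, -0.012, 0.001]
force: [-0.4, 0.0, -3.8]
grip_width: 0.0197
t 20.42 pos [0.5896 0.0654 0.206 ] yaw -0.023 tilt 0.002 F [-0.41  0.01 -3.78] M [0.1  0.06 0.02] w 0.0197
```

View pics/c18.png

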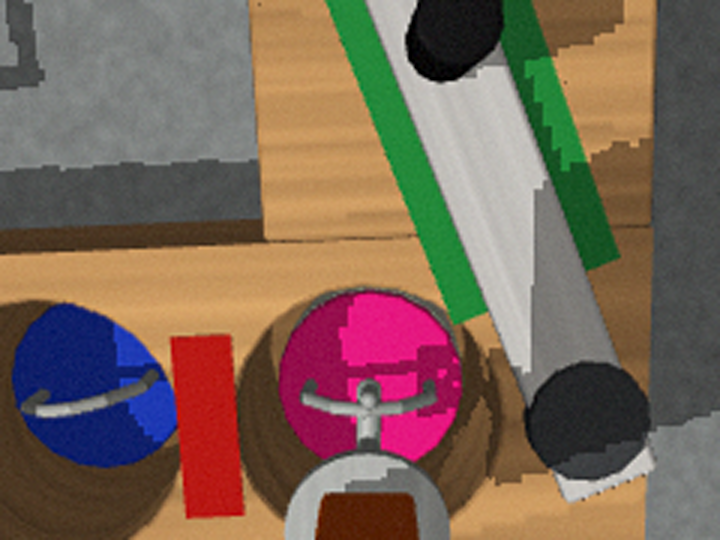

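View pics/c19.png

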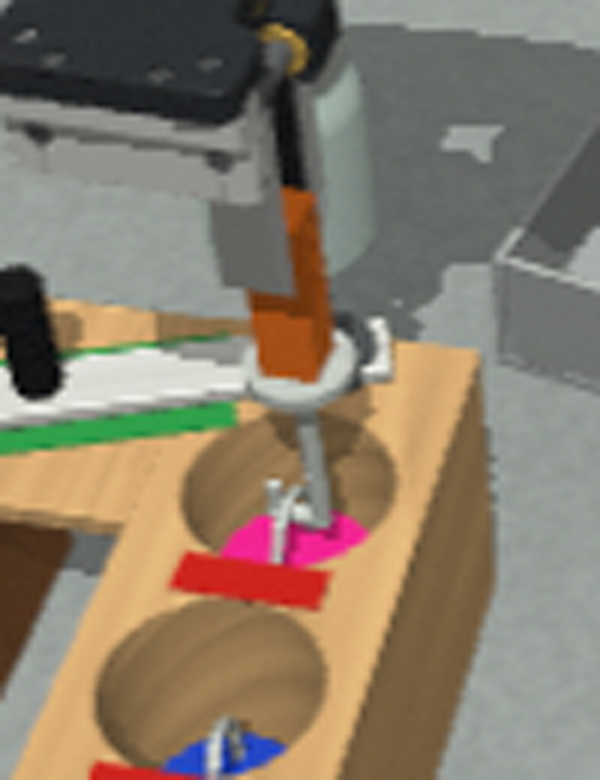

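```bash
python3 -m handwheel '[-1,0,0,-0.02,0,0,0, -1,0,0,-0.04,0,0,0, -1,0,0,-0.06,0,0,0, -1,0,0,-0.08,0,0,0, -1,0,0,-0.09,0,0,0, -1,0,0,-0.09,0,0,0, -1,0,0,-0.09,0,0,0, -1,0,0,-0.07,0,0,0, -1,0,0,-0.05,0,0,0, -1,0,0,-0.02,0,0,0]'
python3 -c "
from h import *
go((.53,.04,.335),10,-.023)
snap('side','s13');snap('top','t13')"
```

```text
time: 21.35
tcp_pos: [0.588, 0.0656, 0.337]
tcp_rot: [-0.0, 1.0, -0.012, -0.001]
force: [-0.0, 0.0, -2.7]
grip_width: 0.0194
t 21.35 pos [0.588  0.0656 0.337 ] yaw -0.023 tilt 0.002 F [-0.01  0.04 -2.71] M [ 0.04 -0.03 -0.  ] w 0.0194
rows 10 shift/row [-0.0287  0.0135  0.0011] total [-0.2867  0.1346  0.0108] turn/row [ 0.     0.002 -0.   ] dist 0.063
```

View pics/s13.png

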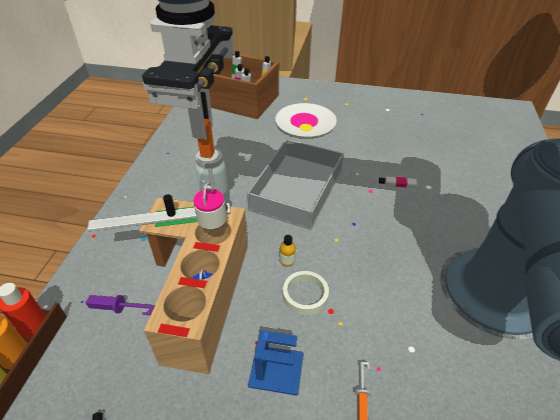

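View pics/t13.png

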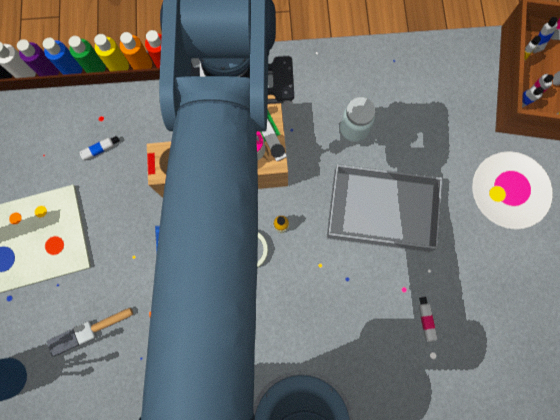

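```bash
python3 -m handwheel '[-1,-0.02,0,0,0,0,0, -1,-0.04,0.01,0,0,0,0, -1,-0.06,0.03,0,0,0,0, -1,-0.06,0.05,0,0,0,0, -1,-0.05,0.07,0,0,0,0, -1,-0.04,0.09,0,0,0,0, -1,-0.03,0.1,0,0,0,0, -1,-0.03,0.1,0,0,0,0, -1,-0.03,0.1,0,0,0,0, -1,-0.03,0.1,0,0,0,0]'
python3 -c "
from h import *
go((.451,-.284,.335),10,-.023)
snap('side','s14')"
```

```text
time: 22.28
tcp_pos: [0.4937, -0.0627, 0.3232]
tcp_rot: [-0.002, 1.0, -0.008, -0.013]
force: [-0.0, 0.6, -2.8]
grip_width: 0.0199
t 22.28 pos [ 0.4937 -0.0627  0.3232] yaw -0.015 tilt 0.026 F [-0.04  0.65 -2.77] M [-0.01 -0.06  0.03] w 0.0199
rows 10 shift/row [-0.0198  0.1109 -0.0059] total [-0.1981  1.1093 -0.0595] turn/row [-0.006  0.032  0.01 ] dist 0.226
```

View pics/s14.png

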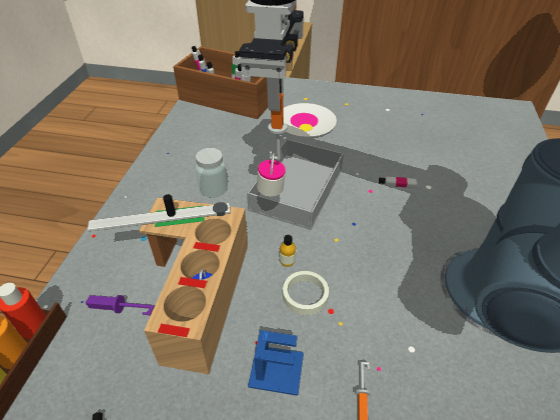

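```bash
python3 -m handwheel '[-1,-0.02,0.1,-0.01,0,0.03,0, -1,-0.02,0.1,-0.01,0,0.03,0, -1,-0.02,0.1,-0.01,0,0.03,0, -1,-0.02,0.1,-0.01,0,0.03,0, -1,-0.02,0.1,-0.005,0,0.03,0, -1,-0.02,0.1,0,0,0.03,0, -1,-0.02,0.09,0,0,0.03,0, -1,-0.02,0.07,0,0,0.03,0, -1,-0.01,0.05,0,0,0,0, -1,-0.01,0.02,0,0,0,0]'
python3 -c "
from h import *
go((.451,-.284,.335),10,-.023)
"
```

```text
time: 23.17
tcp_pos: [0.4428, -0.2333, 0.3205]
tcp_rot: [-0.007, 1.0, -0.01, -0.012]
force: [-0.4, 0.1, -2.8]
grip_width: 0.0197
t 23.17 pos [ 0.4428 -0.2333  0.3205] yaw -0.020 tilt 0.027 F [-0.42  0.11 -2.78] M [-0.06  0.03 -0.03] w 0.0197
rows 10 shift/row [ 0.0044  0.0251 -0.0077] total [ 0.0442  0.2515 -0.0768] turn/row [-0.017  0.029  0.004] dist 0.053
```

```bash
python3 -m handwheel '[-1,0.005,0.03,0,-0.02,0.03,0, -1,0.005,0.04,0,-0.02,0.03,0, -1,0.005,0.05,0,-0.02,0.03,0, -1,0.005,0.04,0,-0.02,0.03,0, -1,0.005,0.03,0,-0.02,0.03,0, -1,0.005,0.02,0,-0.02,0.03,0, -1,0.005,0.01,0,-0.02,0.03,0, -1,0,0,0,0,0,0, -1,0,0,0,0,0,0, -1,0,0,0,0,0,0]'
python3 -c "
from h import *
go((.451,-.284,.335),10,-.023)
snap('side','s15');snap('top','t15');snap('wrist','w15')"
```

```text
time: 24.0
tcp_pos: [0.45, -0.2798, 0.3184]
tcp_rot: [-0.002, 1.0, -0.009, -0.003]
force: [-0.2, 0.8, -2.6]
grip_width: 0.0198
t 24.00 pos [ 0.45   -0.2798  0.3184] yaw -0.018 tilt 0.007 F [-0.21  0.78 -2.56] M [ 0.07  0.05 -0.01] w 0.0198
rows 10 shift/row [ 0.0005  0.0021 -0.0083] total [ 0.0051  0.0206 -0.0832] turn/row [-0.005  0.008  0.007] dist 0.017
```

View pics/s15.png

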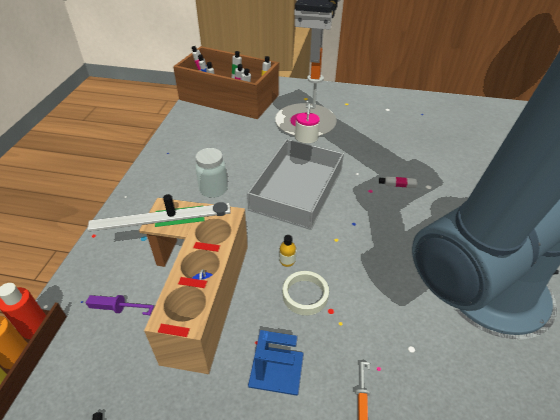

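View pics/w15.png

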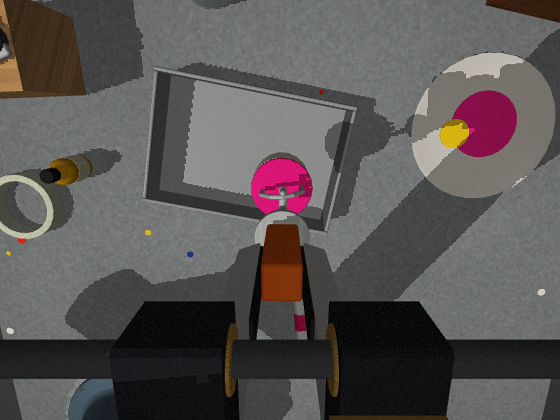

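View pics/t15.png

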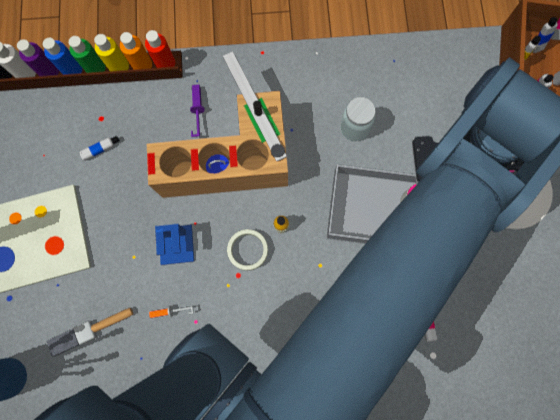

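```bash
python3 -c "
from h import *
P=[ray('w15',*q,.06)[:2] for q in [(155,68),(355,108),(328,232),(145,198)]]
for p in P: print(p.round(3))
c=np.mean(P,0); print(c); y=(P[0]+P[3]-P[1]-P[2]); yaw=np.arctan2(-y[0],y[1]); print(yaw)
Rm=np.array([[np.cos(yaw),-np.sin(yaw)],[np.sin(yaw),np.cos(yaw)]])
print('pot in tray',Rm.T@(np.array([.458,-.28])-c))
Q=[ray('s15',*q,.06)[:2] for q in [(290,142),(343,154),(304,226),(249,194)]]
for p in Q: print(p.round(3))
print(np.mean(Q,0))"
```

```text
[ 0.578 -0.129]
[ 0.528 -0.369]
[ 0.368 -0.339]
[ 0.419 -0.098]
[ 0.47297868 -0.23387062]
-0.20674635873890573
pot in tray [-0.00519041 -0.04822178]
[ 0.513 -0.357]
[ 0.364 -0.331]
[ 0.426 -0.045]
[ 0.573 -0.125]
[ 0.46906443 -0.21438306]
```

```bash
python3 -m handwheel '[-1,0,0,0.02,0,0,0, -1,0,0,0.04,0,0,0, -1,0,0,0.06,0,0,0, -1,0,0,0.08,0,0,0, -1,0,0,0.08,0,0,0, -1,0,0,0.08,0,0,0, -1,0,0,0.07,0,0,0, -1,0,0,0.05,0,0,0, -1,0,0,0.03,0,0,0, -1,0,0,0.02,0,0,0]'
python3 -c "
from h import *
go((.45,-.28,.183),5,-.018)"
```

```text
time: 24.98
tcp_pos: [0.4479, -0.2773, 0.2009]
tcp_rot: [-0.003, 1.0, -0.008, -0.004]
force: [0.9, -0.3, -2.5]
grip_width: 0.0202
t 24.98 pos [ 0.4479 -0.2773  0.2009] yaw -0.017 tilt 0.010 F [ 0.92 -0.28 -2.54] M [ 0.04  0.01 -0.03] w 0.0202
rows 5 shift/row [0.0023 0.0028 0.0179] total [0.0113 0.0138 0.0895] turn/row [-0.014  0.02   0.003] dist 0.018
```

```bash
python3 -m handwheel '[-1,0,0,0.02,-0.02,0.02,0, -1,0,0,0.02,-0.02,0.02,0, -1,0,0,0.02,0,0.02,0, -1,0,0,0.02,0,0.02,0, -1,0,0,0.015,0,0,0, -1,0,0,0.015,0,0,0, -1,0,0,0.01,0,0,0, -1,0,0,0,0,0,0, -1,0,0,0,0,0,0, -1,0,0,0,0,0,0]'
python3 -c "
from h import *
go((.45,-.28,.1755),5,-.018)
snap('side','s16');snap('wrist','w16')
crop('w16',180,60,380,240,4,'c20')
crop('s16',250,60,350,230,5,'c21')"
```

```text
time: 25.82
tcp_pos: [0.4499, -0.2793, 0.1782]
tcp_rot: [0.002, 1.0, -0.008, 0.002]
force: [-0.2, 0.1, -0.8]
grip_width: 0.0197
t 25.82 pos [ 0.4499 -0.2793  0.1782] yaw -0.017 tilt 0.006 F [-0.18  0.06 -0.76] M [-0.    0.05 -0.01] w 0.0197
rows 5 shift/row [0.0001 0.0007 0.0027] total [0.0003 0.0034 0.0134] turn/row [ 0.009 -0.012  0.003] dist 0.003
```

View pics/c20.png

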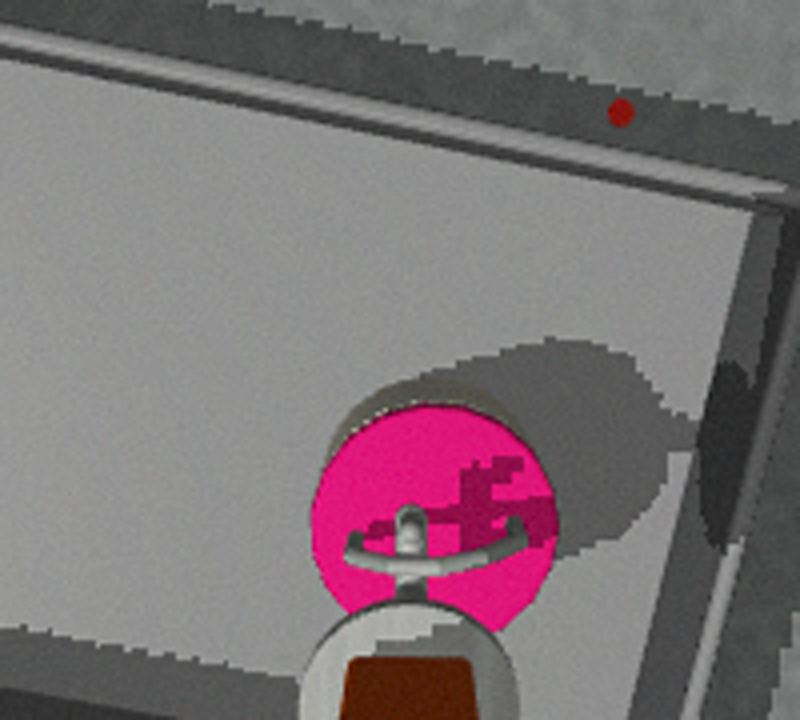

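View pics/c21.png

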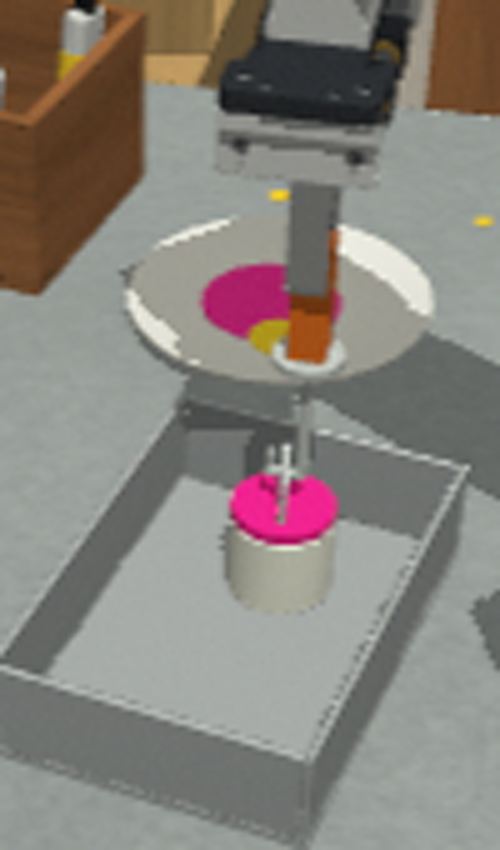

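```bash
python3 -m handwheel '[-1,0,0,0.02,0,0,0, -1,0,0,0.02,0,0,0, -1,0,0,0.015,0,0,0, -1,0,0,0,0,0,0, -1,0,0,0,0,0,0, -1,0,0,0,0,0,0, -1,0,0,0,0,0,0, -1,0,0,0,0,0,0, -1,0,0,0,0,0,0, -1,0,0,0,0,0,0]'
python3 -c "
from h import *
go((.42,-.28,.167),5,-.018)"
```

```text
time: 26.75
tcp_pos: [0.4501, -0.2794, 0.1661]
tcp_rot: [0.002, 1.0, -0.008, 0.002]
force: [0.1, -0.1, -1.2]
grip_width: 0.0198
t 26.75 pos [ 0.4501 -0.2794  0.1661] yaw -0.017 tilt 0.006 F [ 0.09 -0.09 -1.16] M [-0.03  0.02 -0.05] w 0.0198
rows 5 shift/row [-0.0301  0.0012 -0.001 ] total [-0.1503  0.0058 -0.0052] turn/row [ 0.009 -0.012  0.003] dist 0.030
```

```bash
python3 -m handwheel '[-1,-0.01,0,0,0,0,0, -1,-0.015,0,0,0,0,0, -1,-0.02,0,0,0,0,0, -1,-0.02,0,0,0,0,0, -1,-0.02,0,0,0,0,0, -1,-0.02,0,0,0,0,0, -1,-0.02,0,0,0,0,0, -1,-0.015,0,0,0,0,0, -1,0,0,0,0,0,0, -1,0,0,0,0,0,0]'
python3 -c "
from h import *
go((.42,-.28,.167),5,-.018)
snap('side','s17');snap('wrist','w17')
crop('w17',180,0,380,240,3,'c22')
crop('s17',250,60,350,230,4,'c23')"
```

```text
time: 27.58
tcp_pos: [0.4186, -0.2789, 0.1663]
tcp_rot: [0.002, 1.0, -0.009, 0.003]
force: [-0.9, 0.7, -1.5]
grip_width: 0.0197
t 27.58 pos [ 0.4186 -0.2789  0.1663] yaw -0.017 tilt 0.007 F [-0.89  0.69 -1.5 ] M [0.02 0.   0.03] w 0.0197
rows 5 shift/row [ 0.0014  0.0011 -0.0007] total [ 0.007   0.0054 -0.0036] turn/row [ 0.01  -0.013  0.002] dist 0.002
```

View pics/c22.png

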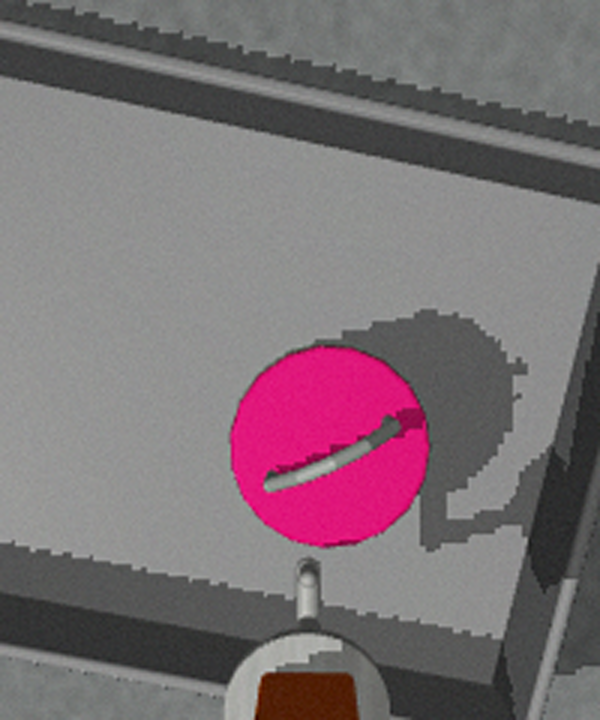

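View pics/c23.png

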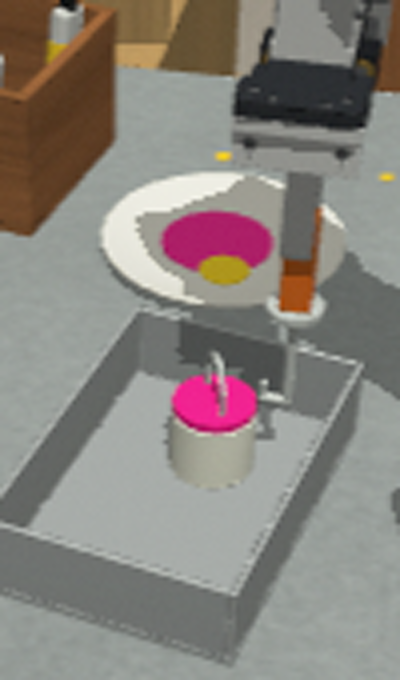

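```bash
python3 -m handwheel '[-1,-0.01,0,-0.04,0,0,0, -1,0,0,-0.08,0,0,0, -1,0,0,-0.12,0,0,0, -1,0,0,-0.12,0,0,0, -1,0,0,-0.12,0,0,0, -1,0,-0.03,-0.08,0,0,0, -1,0.02,-0.06,-0.04,0,0,0, -1,0.04,-0.1,0,0,0,-0.1, -1,0.05,-0.13,0,0,0,-0.1, -1,0.05,-0.15,0,0,0,-0.1]'
python3 -c "
from h import *
go((.572,.145,.275),10,.15)"
```

```text
time: 28.52
tcp_pos: [0.4493, -0.1838, 0.2956]
tcp_rot: [0.002, 1.0, 0.0, 0.003]
force: [0.8, 0.6, -0.7]
grip_width: 0.02
t 28.52 pos [ 0.4493 -0.1838  0.2956] yaw 0.000 tilt 0.007 F [ 0.78  0.63 -0.66] M [ 0.03 -0.05 -0.08] w 0.0200
rows 10 shift/row [ 0.0613 -0.1644  0.0099] total [ 0.6134 -1.6442  0.0989] turn/row [ 0.006 -0.007 -0.187] dist 0.352
```

```bash
python3 -m handwheel '[-1,0.05,-0.16,0,0,0,-0.18, -1,0.05,-0.16,0,0,0,-0.18, -1,0.06,-0.16,0,0,0,-0.18, -1,0.06,-0.16,0,0,0,-0.18, -1,0.07,-0.16,0,0,0,-0.18, -1,0.08,-0.16,0,0,0,-0.18, -1,0.08,-0.14,0,0,0,-0.18, -1,0.06,-0.1,0,0,0,-0.18, -1,0.04,-0.05,0,0,0,-0.18, -1,0.02,0,0,0,0,-0.18]'
python3 -c "
from h import *
go((.572,.145,.27),5,.15)"
```

```text
time: 29.35
tcp_pos: [0.5502, 0.0997, 0.2949]
tcp_rot: [0.001, 0.997, 0.081, 0.002]
force: [-0.6, -0.7, -1.3]
grip_width: 0.0194
t 29.35 pos [0.5502 0.0997 0.2949] yaw 0.162 tilt 0.005 F [-0.59 -0.69 -1.32] M [0.03 0.07 0.02] w 0.0194
rows 5 shift/row [ 0.0287 -0.0412  0.025 ] total [ 0.1437 -0.2061  0.125 ] turn/row [ 0.005 -0.011  0.03 ] dist 0.056
```

```bash
python3 -m handwheel '[-1,0.02,-0.03,0,0,0,0.03, -1,0.025,-0.04,0.02,0,0,0.03, -1,0.03,-0.05,0.03,0,0,0.03, -1,0.03,-0.04,0.03,0,0,0.03, -1,0.02,-0.03,0.03,0,0,0, -1,0.015,-0.015,0.02,0,0,0, -1,0,0,0,0,0,0, -1,0,0,0,0,0,0, -1,0,0,0,0,0,0, -1,0,0,0,0,0,0]'
python3 -c "
from h import *
go((.572,.145,.1687),5,.15)
snap('wrist','w18'); crop('w18',180,90,380,270,4,'c24')"
```

```text
time: 30.18
tcp_pos: [0.5722, 0.1474, 0.2639]
tcp_rot: [0.001, 0.997, 0.074, -0.0]
force: [0.2, -0.4, -0.1]
grip_width: 0.0202
t 30.18 pos [0.5722 0.1474 0.2639] yaw 0.149 tilt 0.002 F [ 0.24 -0.41 -0.13] M [-0.02 -0.05 -0.02] w 0.0202
rows 5 shift/row [-0.0005  0.0021  0.0952] total [-0.0027  0.0104  0.4761] turn/row [ 0.006  0.001 -0.003] dist 0.095
```

View pics/c24.png

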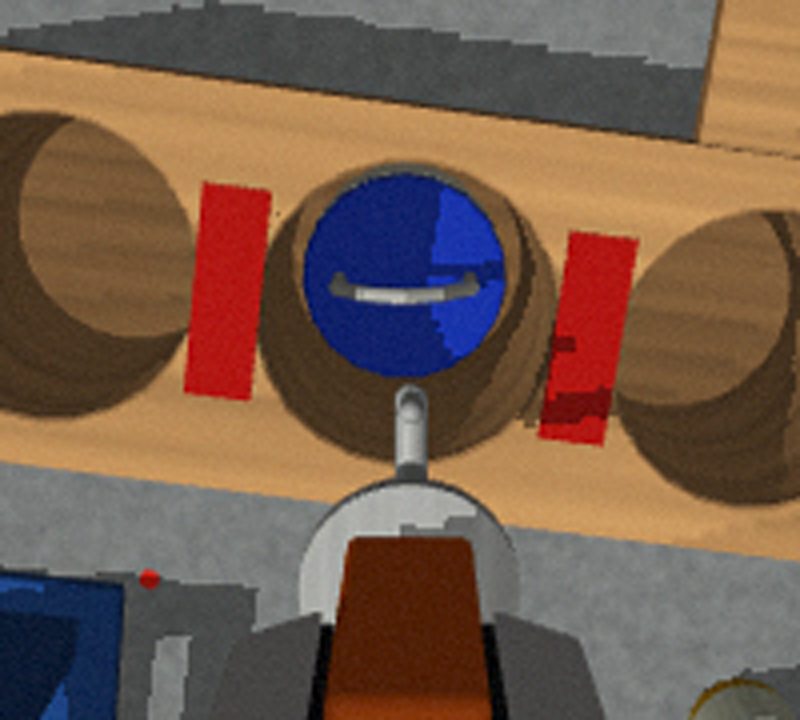

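```bash
python3 -m handwheel '[-1,0,0,0.03,0,0,0, -1,0,0,0.05,0,0,0, -1,0,0,0.07,0,0,0, -1,0,0,0.07,0,0,0, -1,0,0,0.07,0,0,0, -1,0,0,0.07,0,0,0, -1,0,0,0.04,0,0,0, -1,0,0,0.02,0,0,0, -1,0,0,0,0,0,0, -1,0,0,0,0,0,0]'
python3 -c "
from h import *
go((.572,.1475,.1687),2,.15)
snap('wrist','w19'); crop('w19',200,100,360,240,4,'c25')"
```

```text
time: 31.07
tcp_pos: [0.572, 0.1454, 0.1737]
tcp_rot: [0.001, 0.997, 0.073, 0.001]
force: [-0.5, 0.0, -0.9]
grip_width: 0.0197
t 31.07 pos [0.572  0.1454 0.1737] yaw 0.146 tilt 0.003 F [-0.5   0.01 -0.92] M [0.02 0.04 0.01] w 0.0197
rows 2 shift/row [ 0.0008 -0.0053  0.0124] total [ 0.0016 -0.0105  0.0248] turn/row [ 0.018 -0.009 -0.025] dist 0.005
```

View pics/c25.png

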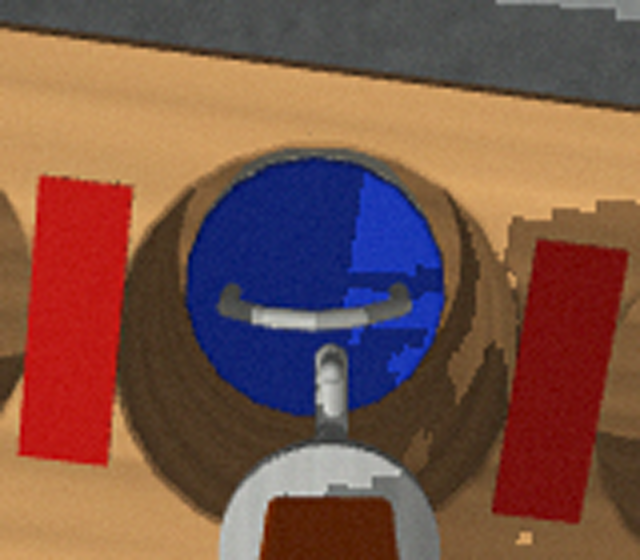

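```bash
python3 -m handwheel '[-1,0,-0.006,0.01,0,0,0, -1,0,-0.006,0.01,0,0,0, -1,0,-0.003,0.006,0,0,0, -1,0.01,0,0,0,0,0, -1,0.02,0,0,0,0,0, -1,0.02,0,0,0,0,0, -1,0.02,0,0,0,0,0, -1,0.014,0,0,0,0,0, -1,0,0,0,0,0,0, -1,0,0,0,0,0,0]'
python3 -c "
from h import *
st()
snap('wrist','w20'); crop('w20',200,100,360,240,4,'c26')"
```

```text
time: 31.95
tcp_pos: [0.5929, 0.1517, 0.1722]
tcp_rot: [0.001, 0.997, 0.073, 0.005]
force: [0.5, 0.9, -1.0]
grip_width: 0.0199
t 31.95 pos [0.5929 0.1517 0.1722] yaw 0.146 tilt 0.010 F [ 0.48  0.87 -1.03] M [ 0.01  0.02 -0.02] w 0.0199
```

View pics/c26.png

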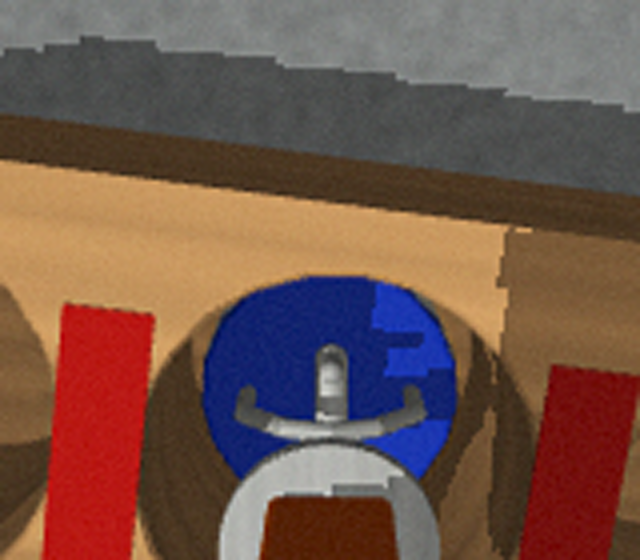

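```bash
python3 -m handwheel '[-1,-0.01,0,0,0,0.02,0, -1,-0.008,0,0,0,0.02,0, -1,0,0,0,0,0.02,0, -1,0,0,-0.02,0,0,0, -1,0,0,-0.03,0,0,0, -1,0,0,-0.04,0,0,0, -1,0,0,-0.04,0,0,0, -1,0,0,-0.03,0,0,0, -1,0,0,0,0,0,0, -1,0,0,0,0,0,0]'
python3 -c "
from h import *
st()
snap('wrist','w21');snap('side','s21')
crop('w21',160,60,400,240,3,'c27')
crop('s21',150,170,270,300,5,'c28')"
```

```text
time: 32.83
tcp_pos: [0.5873, 0.1511, 0.2074]
tcp_rot: [0.001, 0.997, 0.073, 0.007]
force: [-1.3, -0.3, -3.2]
grip_width: 0.0194
t 32.83 pos [0.5873 0.1511 0.2074] yaw 0.146 tilt 0.014 F [-1.26 -0.29 -3.17] M [0.04 0.06 0.05] w 0.0194
```

View pics/c27.png

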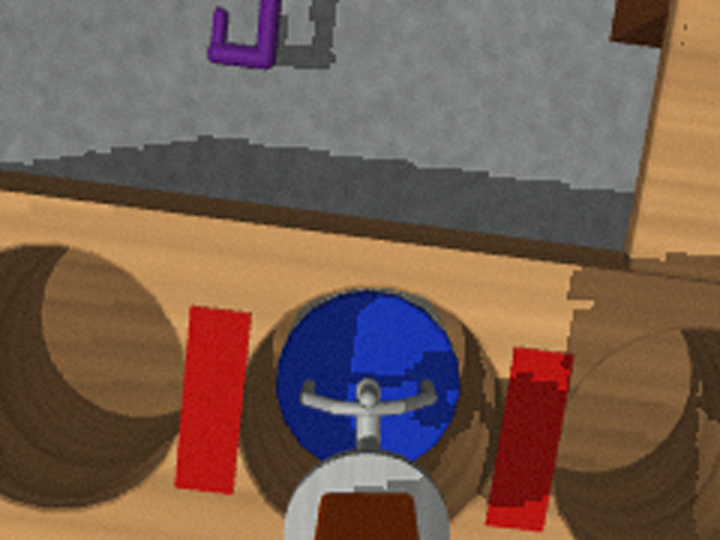

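View pics/c28.png

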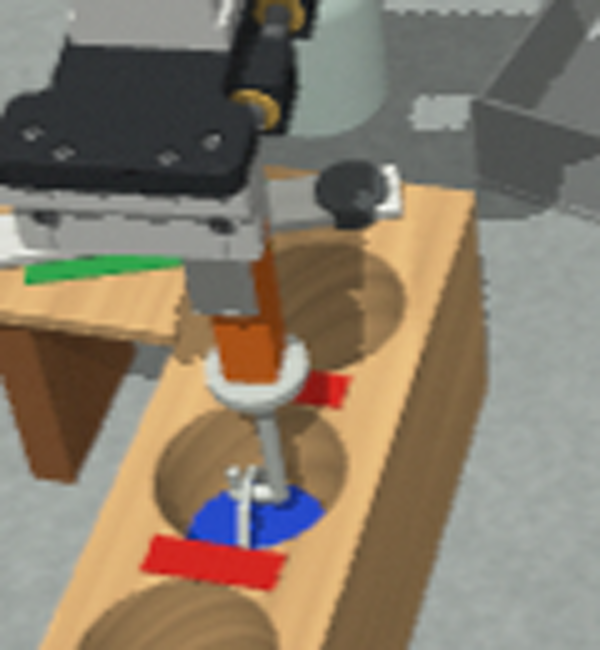

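Blue is on the hook. I'll lift it clear.

```bash
python3 -m handwheel '[-1,0,0,-0.02,0,0.02,0, -1,0,0,-0.04,0,0.02,0, -1,0,0,-0.06,0,0.02,0, -1,0,0,-0.08,0,0.02,0, -1,0,0,-0.09,0,0.02,0, -1,0,0,-0.09,0,0.02,0, -1,0,0,-0.09,0,0.02,0, -1,0,0,-0.07,0,0,0, -1,0,0,-0.05,0,0,0, -1,0,0,-0.02,0,0,0]'
python3 -c "
from h import *
go((.5,.0,.345),10,0)
snap('side','s22');snap('top','t22')"
```

```text
time: 33.77
tcp_pos: [0.583, 0.151, 0.3384]
tcp_rot: [0.001, 0.997, 0.073, 0.011]
force: [1.0, -0.4, -2.2]
grip_width: 0.0195
t 33.77 pos [0.583  0.151  0.3384] yaw 0.146 tilt 0.022 F [ 1.02 -0.41 -2.24] M [ 0.02  0.09 -0.01] w 0.0195
rows 10 shift/row [-0.052   0.0687 -0.0042] total [-0.52    0.6868 -0.042 ] turn/row [ 0.002 -0.028  0.183] dist 0.172
```

View pics/s22.png

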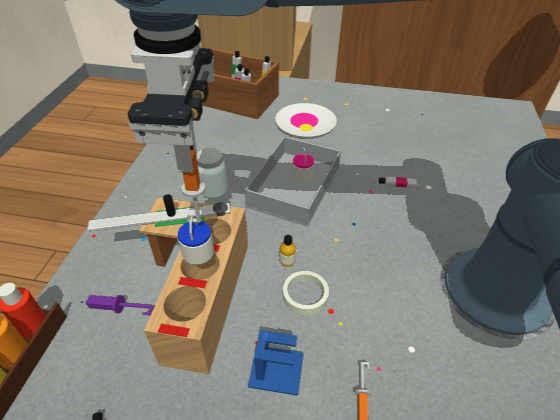

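View pics/t22.png

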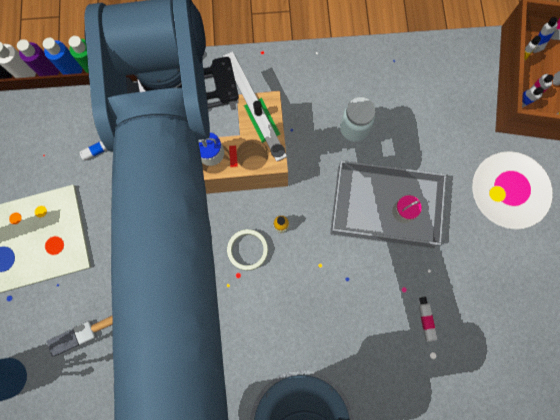

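```bash
python3 -c "
from h import *
crop('t22',325,155,455,255,6,'c29')"
```

```text
(no output)
```

View pics/c29.png

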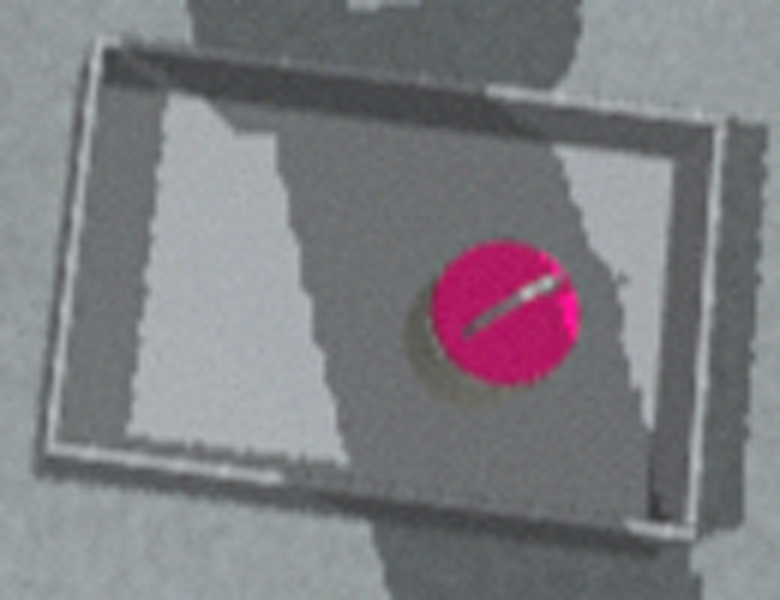

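```bash
cat >> h.py <<'E'
def tray(name,corners,pts):
    P=[ray(name,*q,.06)[:2] for q in corners]
    c=np.mean(P,0); y=(P[0]+P[3]-P[1]-P[2]); yaw=np.arctan2(-y[0],y[1])
    Rm=np.array([[np.cos(yaw),-np.sin(yaw)],[np.sin(yaw),np.cos(yaw)]])
    print('tray',c.round(4),yaw.round(3),[p.round(3) for p in P])
    for p in pts: w=ray(name,*p)[:2]; print('pt world',w.round(4),'tray',(Rm.T@(w-c)).round(4))
    return c,Rm
E
python3 -c "
from h import *
f=lambda a,b:(325+a/6,155+b/6)
c,Rm=tray('t22',[f(100,43),f(722,122),f(690,532),f(48,445)],[(*f(505,312),.06)])
print(c+Rm@[0,.05],c+Rm@[0,.055])"
```

```text
tray [ 0.4784 -0.2449] -0.211 [array([ 0.583, -0.143]), array([ 0.532, -0.382]), array([ 0.373, -0.347]), array([ 0.425, -0.107])]
pt world [ 0.4633 -0.2881] tray [-0.0057 -0.0453]
[ 0.48887183 -0.1960323 ] [ 0.48991935 -0.19114326]
```

```bash
python3 -m handwheel '[-1,-0.02,0,-0.01,0,-0.04,0.1, -1,-0.04,0.01,-0.01,0,-0.04,0.1, -1,-0.06,0.03,-0.01,0,-0.04,0.1, -1,-0.07,0.05,-0.01,0,-0.04,0.1, -1,-0.06,0.07,-0.01,0,-0.04,0.1, -1,-0.05,0.09,-0.01,0,-0.02,0.1, -1,-0.04,0.1,-0.01,0,-0.02,0.1, -1,-0.03,0.1,-0.01,0,-0.02,0.1, -1,-0.02,0.1,-0.01,0,-0.02,0.1, -1,-0.02,0.1,-0.01,0,0,0.1]'
python3 -c "
from h import *
go((.481,-.193,.335),10,0)
"
```

```text
time: 34.7
tcp_pos: [0.501, 0.0103, 0.3462]
tcp_rot: [0.0, 0.999, 0.033, -0.013]
force: [-0.3, 0.1, -3.4]
grip_width: 0.0198
t 34.70 pos [0.501  0.0103 0.3462] yaw 0.066 tilt 0.026 F [-0.35  0.13 -3.4 ] M [ 0.04  0.01 -0.  ] w 0.0198
rows 10 shift/row [-0.0165  0.1008  0.006 ] total [-0.1652  1.0076  0.0599] turn/row [0.    0.032 0.082] dist 0.205
```

```bash
python3 -m handwheel '[-1,-0.02,0.1,-0.005,0,0.03,0.08, -1,-0.02,0.1,-0.005,0,0.03,0.08, -1,-0.02,0.1,-0.005,0,0.03,0.08, -1,-0.02,0.1,-0.005,0,0.03,0.08, -1,-0.02,0.1,-0.005,0,0.03,0.08, -1,-0.01,0.1,0,0,0.03,0.08, -1,-0.01,0.08,0,0,0.03,0.08, -1,-0.01,0.05,0,0,0.03,0.08, -1,0,0.03,0,0,0.03,0.08, -1,0,0.01,0,0,0.03,0.08]'
python3 -c "
from h import *
go((.481,-.193,.335),5,0)
"
```

```text
time: 35.53
tcp_pos: [0.4701, -0.153, 0.3426]
tcp_rot: [-0.003, 1.0, -0.005, -0.009]
force: [-0.0, -0.1, -2.6]
grip_width: 0.02
t 35.53 pos [ 0.4701 -0.153   0.3426] yaw -0.011 tilt 0.018 F [-0.01 -0.09 -2.65] M [-0.   -0.01 -0.04] w 0.0200
rows 5 shift/row [0.0115 0.0399 0.0072] total [0.0573 0.1997 0.0362] turn/row [-0.013  0.044 -0.027] dist 0.042
```

```bash
python3 -m handwheel '[-1,0.01,0.03,0.005,0,0.03,-0.02, -1,0.01,0.04,0.005,0,0.03,-0.02, -1,0.01,0.04,0.005,0,0.03,-0.02, -1,0.01,0.04,0.005,0,0.03,-0.02, -1,0.01,0.03,0.005,0,0.03,-0.02, -1,0.005,0.02,0,0,0.03,-0.02, -1,0,0,0,0,0,0, -1,0,0,0,0,0,0, -1,0,0,0,0,0,0, -1,0,0,0,0,0,0]'
python3 -c "
from h import *
go((.481,-.193,.335),5,0)
snap('wrist','w23')"
```

```text
time: 36.37
tcp_pos: [0.4823, -0.1948, 0.3356]
tcp_rot: [-0.004, 1.0, 0.001, -0.002]
force: [-0.4, -0.6, -3.7]
grip_width: 0.0199
t 36.37 pos [ 0.4823 -0.1948  0.3356] yaw 0.002 tilt 0.009 F [-0.4  -0.58 -3.72] M [0.03 0.   0.09] w 0.0199
rows 5 shift/row [-0.0013 -0.0018  0.0006] total [-0.0063 -0.0089  0.0029] turn/row [-0.02   0.008  0.006] dist 0.002
```

View pics/w23.png

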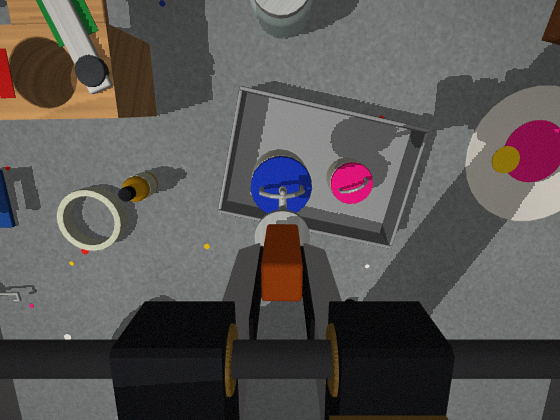

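```bash
python3 -c "
from h import *
tray('w23',[(240,88),(429,130),(388,244),(220,210)],[])"
python3 -m handwheel '[-1,0,0,0.02,0,0,0, -1,0,0,0.04,0,0,0, -1,0,0,0.07,0,0,0, -1,0,0,0.09,0,0,0, -1,0,0,0.09,0,0,0, -1,0,0,0.09,0,0,0, -1,0,0,0.08,0,0,0, -1,0,0,0.06,0,0,0, -1,0,0,0.04,0,0,0, -1,0,0,0.02,0,0,0]'
python3 -c "
from h import *
go((.481,-.194,.183),5,0)"
```

```text
tray [ 0.4821 -0.2425] -0.205 [array([ 0.587, -0.139]), array([ 0.536, -0.382]), array([ 0.379, -0.342]), array([ 0.427, -0.107])]
time: 37.25
tcp_pos: [0.4819, -0.1922, 0.2079]
tcp_rot: [-0.003, 1.0, 0.002, -0.0]
force: [-0.7, -0.2, -3.5]
grip_width: 0.0197
t 37.25 pos [ 0.4819 -0.1922  0.2079] yaw 0.005 tilt 0.006 F [-0.66 -0.22 -3.52] M [0.06 0.07 0.03] w 0.0197
rows 5 shift/row [-0.0008  0.002   0.0249] total [-0.0042  0.0098  0.1246] turn/row [-0.016  0.002  0.012] dist 0.025
```

```bash
python3 -m handwheel '[-1,0,0.003,0.02,0,0,0, -1,0,0.003,0.03,0,0,0, -1,0,0,0.03,0,0,0, -1,0,0,0.025,0,0,0, -1,0,0,0.02,0,0,0, -1,0,0,0.02,0,0,0, -1,0,0,0.02,0,0,0, -1,0,0,0.02,0,0,0, -1,0,0,0,0,0,0, -1,0,0,0,0,0,0]'
python3 -c "
from h import *
go((.481,-.194,.167),5,0)
snap('wrist','w24');snap('side','s24')
crop('w24',180,60,380,240,4,'c30')
crop('s24',250,60,350,230,4,'c31')"
```

```text
time: 38.08
tcp_pos: [0.4845, -0.195, 0.171]
tcp_rot: [-0.001, 1.0, 0.002, 0.003]
force: [-0.9, 0.0, -1.6]
grip_width: 0.0197
t 38.08 pos [ 0.4845 -0.195   0.171 ] yaw 0.005 tilt 0.006 F [-0.93  0.02 -1.6 ] M [-0.    0.02  0.05] w 0.0197
rows 5 shift/row [-0.0035 -0.001   0.004 ] total [-0.0177 -0.0052  0.0198] turn/row [-0.005 -0.014  0.012] dist 0.005
```

View pics/c30.png

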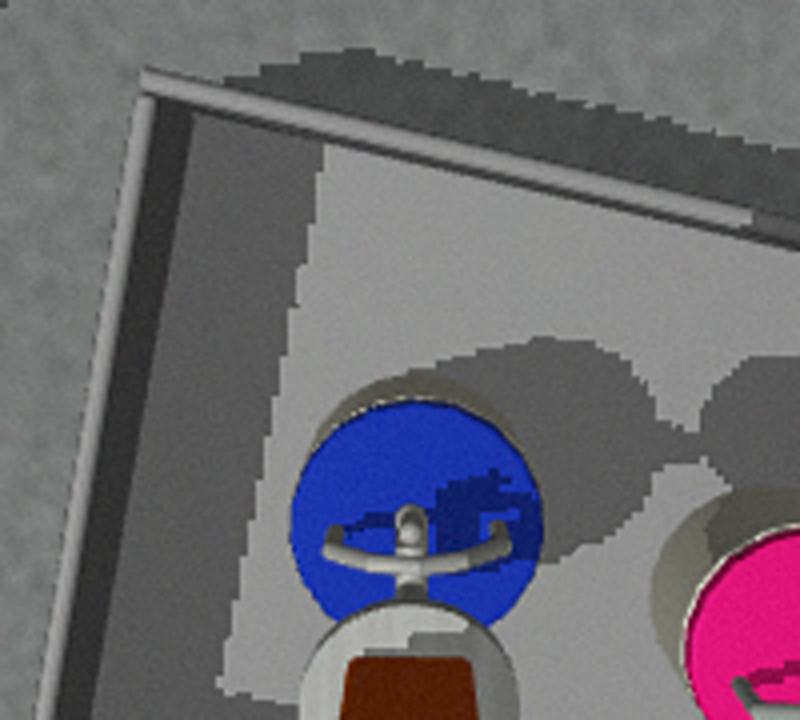

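View pics/c31.png

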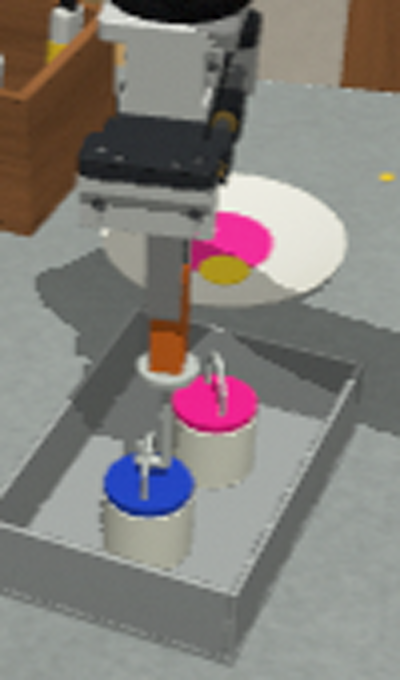

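```bash
python3 -m handwheel '[-1,0,0,0.012,0,0,0, -1,0,0,0.01,0,0,0, -1,0,0,0,0,0,0, -1,-0.01,0,0,0,0,0, -1,-0.02,0,0,0,0,0, -1,-0.025,0,0,0,0,0, -1,-0.03,0,0,0,0,0, -1,-0.03,0,0,0,0,0, -1,-0.03,0,0,0,0,0, -1,-0.02,0,0,0,0,0]'
python3 -c "
from h import *
st()
snap('wrist','w25');snap('side','s25')
crop('w25',180,0,420,240,3,'c32')
crop('s25',250,60,350,230,4,'c33')"
```

```text
time: 39.02
tcp_pos: [0.4489, -0.1953, 0.1668]
tcp_rot: [-0.001, 1.0, 0.003, 0.003]
force: [0.4, -0.4, -1.4]
grip_width: 0.0201
t 39.02 pos [ 0.4489 -0.1953  0.1668] yaw 0.005 tilt 0.007 F [ 0.41 -0.44 -1.35] M [ 0.04  0.02 -0.05] w 0.0201
```

View pics/c32.png

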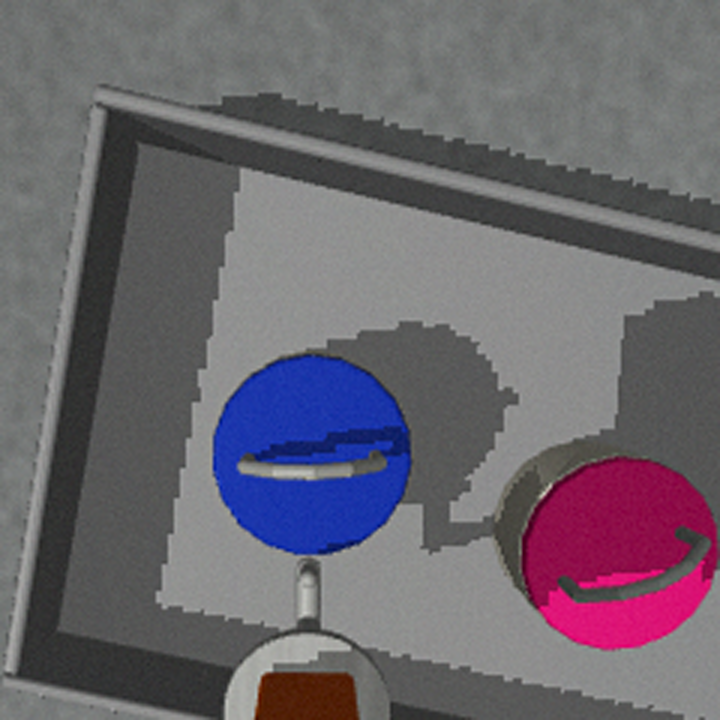

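View pics/c33.png

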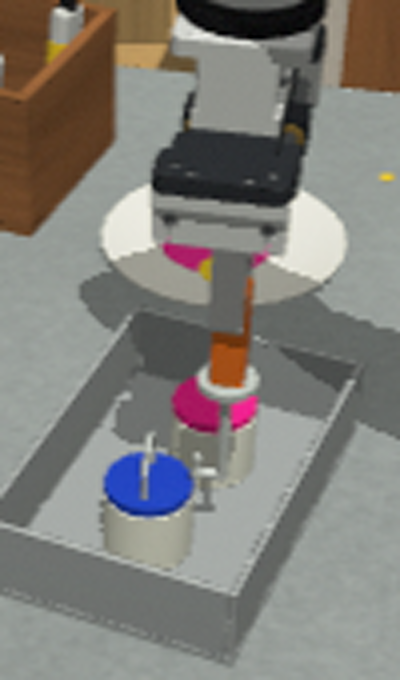

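```bash
python3 -m handwheel '[-1,-0.01,0,-0.04,0,0,0, -1,0,0,-0.08,0,0,0, -1,0,0,-0.12,0,0,0, -1,0,0,-0.12,0,0,0, -1,0,0,-0.12,0,0,0, -1,0,-0.03,-0.08,0,0,0, -1,0,-0.06,-0.04,0,0,0.05, -1,0,-0.1,0,0,0,0.05, -1,0,-0.13,0,0,0,0.05, -1,0,-0.15,0,0,0,0.05]'
python3 -c "
from h import *
go((.417,.2685,.275),13,-.01)"
```

```text
time: 39.95
tcp_pos: [0.4458, -0.101, 0.2971]
tcp_rot: [-0.0, 1.0, -0.01, 0.005]
force: [0.4, 0.0, -0.8]
grip_width: 0.0198
t 39.95 pos [ 0.4458 -0.101   0.2971] yaw -0.020 tilt 0.009 F [ 0.41  0.05 -0.82] M [ 0.08 -0.01  0.01] w 0.0198
rows 13 shift/row [-0.014  -0.1418  0.0084] total [-0.1825 -1.844   0.1089] turn/row [-0.    -0.009 -0.01 ] dist 0.371
```

```bash
python3 -m handwheel '[-1,-0.01,-0.16,0,0,-0.01,0, -1,-0.01,-0.16,0,0,-0.01,0, -1,-0.015,-0.16,0,0,-0.01,0, -1,-0.015,-0.16,0,0,-0.01,0, -1,-0.015,-0.16,0,0,-0.01,0, -1,-0.015,-0.16,0,0,-0.01,0, -1,-0.015,-0.16,0,0,-0.01,0, -1,-0.015,-0.15,0,0,-0.01,0, -1,-0.015,-0.1,0,0,0,0, -1,-0.01,-0.06,0,0,0,0]'
python3 -c "
from h import *
go((.417,.2685,.275),5,-.01)"
```

```text
time: 40.78
tcp_pos: [0.4167, 0.207, 0.2976]
tcp_rot: [-0.001, 1.0, -0.009, 0.001]
force: [0.5, -0.8, -1.3]
grip_width: 0.0199
t 40.78 pos [0.4167 0.207  0.2976] yaw -0.017 tilt 0.004 F [ 0.48 -0.83 -1.3 ] M [0.04 0.01 0.  ] w 0.0199
rows 5 shift/row [-0.0008 -0.0614  0.0228] total [-0.0042 -0.307   0.1141] turn/row [-0.007 -0.007 -0.018] dist 0.066
```

```bash
python3 -m handwheel '[-1,0,-0.06,0.02,0,0,0, -1,0,-0.06,0.03,0,0,0, -1,0,-0.06,0.04,0,0,0, -1,0,-0.05,0.04,0,0,0, -1,0,-0.04,0.04,0,0,0, -1,0,-0.03,0.03,0,0,0, -1,0,-0.01,0.02,0,0,0, -1,0,0,0,0,0,0, -1,0,0,0,0,0,0, -1,0,0,0,0,0,0]'
python3 -c "
from h import *
go((.417,.2685,.25),5,-.01)
snap('wrist','w26');snap('side','s26')
crop('w26',200,80,360,240,4,'c34')
crop('s26',230,240,330,400,5,'c35')"
```

```text
time: 41.62
tcp_pos: [0.4125, 0.2778, 0.2504]
tcp_rot: [-0.001, 1.0, -0.005, 0.0]
force: [-0.3, -0.1, -0.7]
grip_width: 0.02
t 41.62 pos [0.4125 0.2778 0.2504] yaw -0.009 tilt 0.002 F [-0.26 -0.1  -0.74] M [-0.01 -0.   -0.04] w 0.0200
rows 5 shift/row [0.0046 0.0093 0.0004] total [0.0229 0.0464 0.0018] turn/row [-0.006 -0.     0.002] dist 0.010
```

View pics/c34.png

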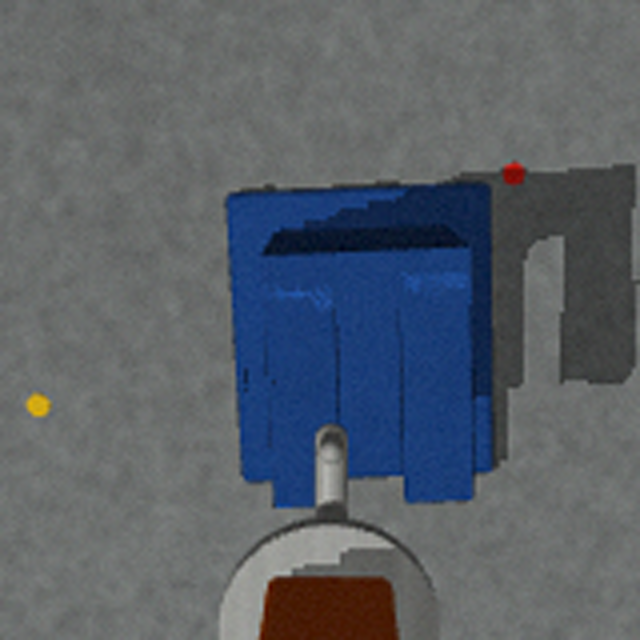

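View pics/c35.png

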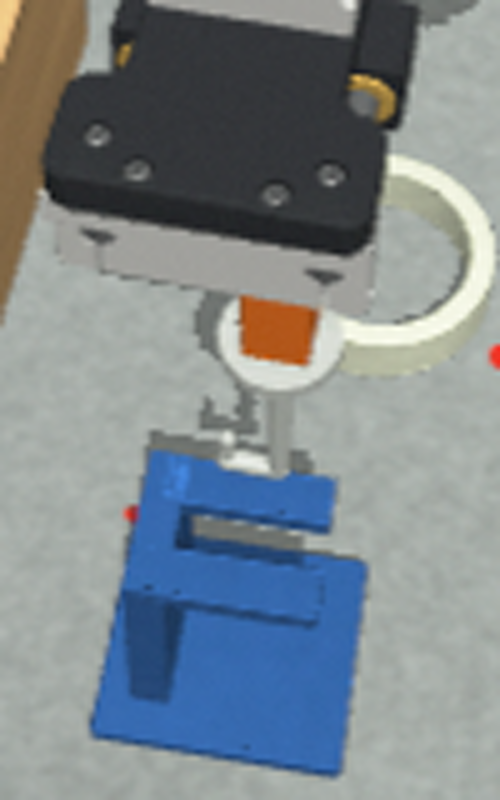

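```bash
python3 -c "
from h import *
w=lambda a,b:(200+a/4,80+b/4); s=lambda a,b:(230+a/5,240+b/5)
for n,c,f,q in [('slot L back','w26',w,(335,310)),('slot R back','w26',w,(400,308)),('R front inner','w26',w,(405,500)),('R front outer','w26',w,(472,498)),('L front outer','w26',w,(274,507)),
 ('s back far','s26',s,(190,513)),('s back near','s26',s,(180,546)),('s front far outer','s26',s,(337,480)),('s front far inner','s26',s,(330,530)),('s front near outer','s26',s,(320,622)),('s front near inner','s26',s,(325,570))]:
  print(n,ray(c,*f(*q),.09)[:2].round(4))"
```

```text
slot L back [0.4451 0.2765]
slot R back [0.4455 0.2602]
R front inner [0.3958 0.2587]
R front outer [0.3962 0.2413]
L front outer [0.3942 0.2927]
s back far [0.4418 0.2641]
s back near [0.4426 0.2765]
s front far outer [0.395  0.2422]
s front far inner [0.3943 0.261 ]
s front near outer [0.3922 0.2935]
s front near inner [0.3936 0.2754]
```

```bash
python3 -m handwheel '[-1,0.005,0.015,0,0,0,0, -1,0.007,0.017,0.01,0,0,0, -1,0.007,0.015,0.03,0,0,0, -1,0.002,0.002,0.05,0,0,0, -1,0,0,0.05,0,0,0, -1,0,0,0.04,0,0,0, -1,0,0,0.03,0,0,0, -1,0,0,0,0,0,0, -1,0,0,0,0,0,0, -1,0,0,0,0,0,0]'
python3 -c "
from h import *
go((.4165,.268,.205),5,-.0)
snap('wrist','w27')
crop('w27',200,80,360,240,4,'c36')"
```

```text
time: 42.55
tcp_pos: [0.4174, 0.2656, 0.2037]
tcp_rot: [-0.001, 1.0, -0.006, -0.0]
force: [0.6, 0.1, -1.6]
grip_width: 0.0194
t 42.55 pos [0.4174 0.2656 0.2037] yaw -0.012 tilt 0.002 F [ 0.65  0.14 -1.59] M [ 0.    0.04 -0.02] w 0.0194
rows 5 shift/row [-0.0009 -0.0024 -0.0013] total [-0.0045 -0.012  -0.0067] turn/row [-0.005  0.    -0.03 ] dist 0.003
```

View pics/c36.png

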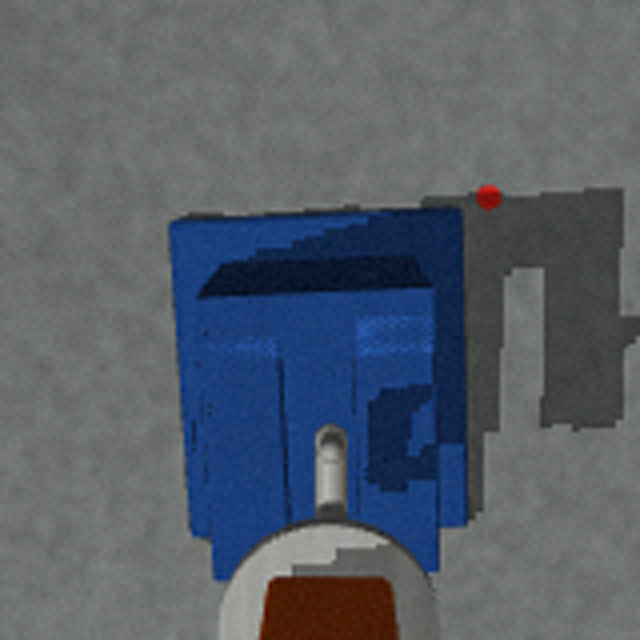

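```bash
python3 -m handwheel '[-1,-0.002,-0.006,0,0,0,-0.05, -1,-0.002,-0.006,0,0,0,-0.05, -1,0,0,0.01,0,0,0, -1,0,0,0.03,0,0,0, -1,0,0,0.05,0,0,0, -1,0,0,0.05,0,0,0, -1,0,0,0.04,0,0,0, -1,0,0,0.02,0,0,0, -1,0,0,0,0,0,0, -1,0,0,0,0,0,0]'
python3 -c "
from h import *
go((.4165,.268,.117),5,-.0)
snap('wrist','w28');snap('side','s28')
crop('w28',200,80,360,240,3,'c37')
crop('s28',230,240,330,400,4,'c38')"
```

```text
time: 43.43
tcp_pos: [0.4168, 0.2688, 0.16]
tcp_rot: [-0.001, 1.0, -0.001, 0.001]
force: [-1.1, 0.2, -1.0]
grip_width: 0.0198
t 43.43 pos [0.4168 0.2688 0.16  ] yaw -0.003 tilt 0.003 F [-1.11  0.22 -0.97] M [ 0.01 -0.07  0.03] w 0.0198
rows 5 shift/row [-0.0003  0.0009  0.043 ] total [-0.0015  0.0044  0.2148] turn/row [-0.007 -0.003 -0.006] dist 0.043
```

View pics/c37.png

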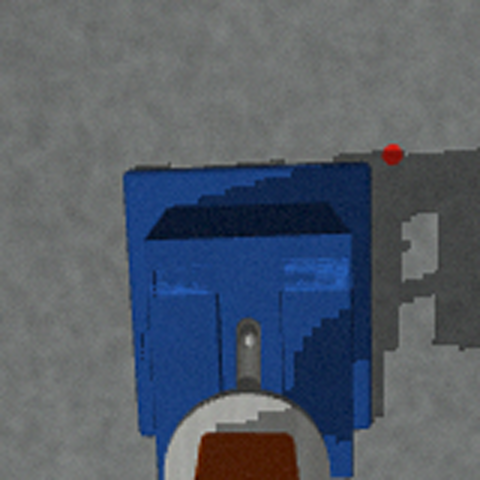

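View pics/c38.png

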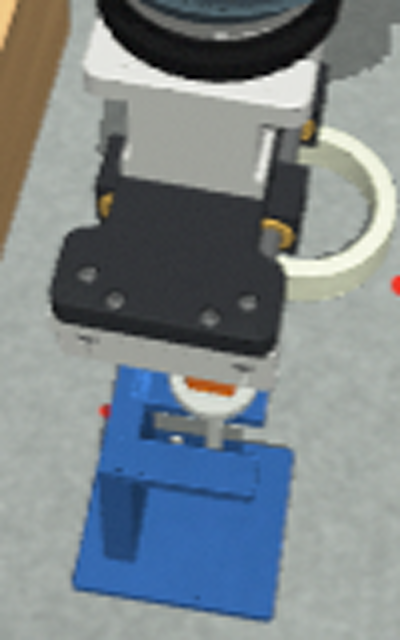

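Foot is in the slot, centred. I'll lower until the collar seats.

```bash
python3 -m handwheel '[-1,0,0.002,0.02,0,0,0, -1,0,0.002,0.04,0,0,0, -1,0,0,0.05,0,0,0, -1,0,0,0.04,0,0,0, -1,0,0,0.03,0,0,0, -1,0,0,0.02,0,0,0, -1,0,0,0.01,0,0,0, -1,0,0,0,0,0,0, -1,0,0,0,0,0,0, -1,0,0,0,0,0,0]'
python3 -c "
from h import *
go((.4165,.268,.115),1,-.0)"
```

```text
time: 44.37
tcp_pos: [0.418, 0.2684, 0.1149]
tcp_rot: [-0.002, 1.0, -0.001, 0.002]
force: [0.0, 0.3, -1.5]
grip_width: 0.02
t 44.37 pos [0.418  0.2684 0.1149] yaw -0.003 tilt 0.005 F [ 0.04  0.27 -1.5 ] M [-0.04  0.02 -0.01] w 0.0200
rows 1 shift/row [-0.0076  0.0018 -0.0003] total [-0.0076  0.0018 -0.0003] turn/row [-0.044 -0.048 -0.034] dist 0.002
```

```bash
python3 -m handwheel '[-1,0,0,0.008,0,0,0, -1,0,0,0,0,0,0, -1,0,0,0,0,0,0, -0.3,0,0,0,0,0,0, -0.3,0,0,0,0,0,0, -0.2,0,0,0,0,0,0, 0,0,0,0,0,0,0, 0,0,0,0,0,0,0, 0,0,0,0,0,0,0, 0,0,0,0,0,0,0]'
python3 -c "
from h import *
go((.4165,.268,.115),1,-.0)
snap('wrist','w29');snap('side','s29')
crop('w29',160,80,400,320,3,'c39')
crop('s29',230,240,330,400,4,'c40')"
```

```text
time: 45.2
tcp_pos: [0.4202, 0.2691, 0.1166]
tcp_rot: [-0.003, 1.0, -0.001, 0.005]
force: [-0.5, 0.3, 0.7]
grip_width: 0.0469
t 45.20 pos [0.4202 0.2691 0.1166] yaw -0.003 tilt 0.011 F [-0.48  0.29  0.67] M [0.04 0.05 0.03] w 0.0469
rows 1 shift/row [-0.0187  0.0058  0.0078] total [-0.0187  0.0058  0.0078] turn/row [-0.066 -0.115 -0.032] dist 0.004
```

View pics/c39.png

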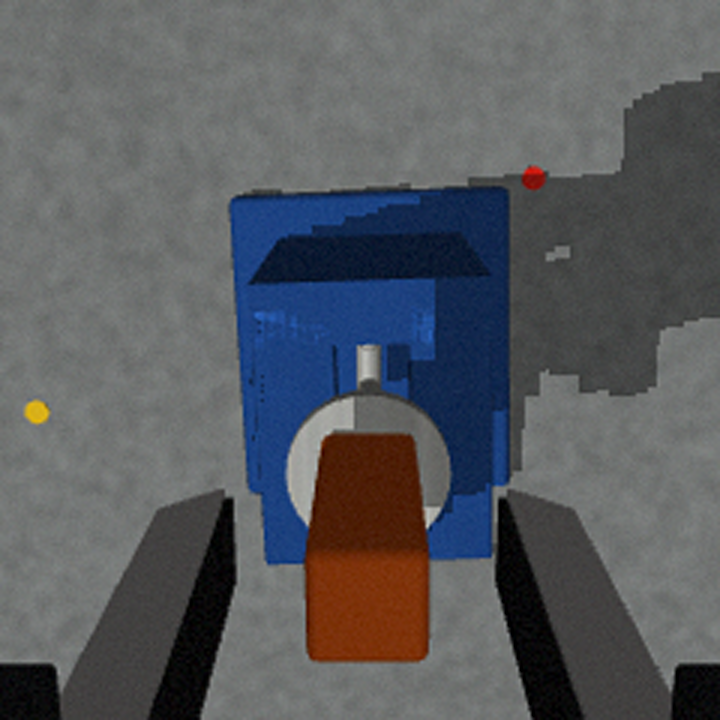

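View pics/c40.png

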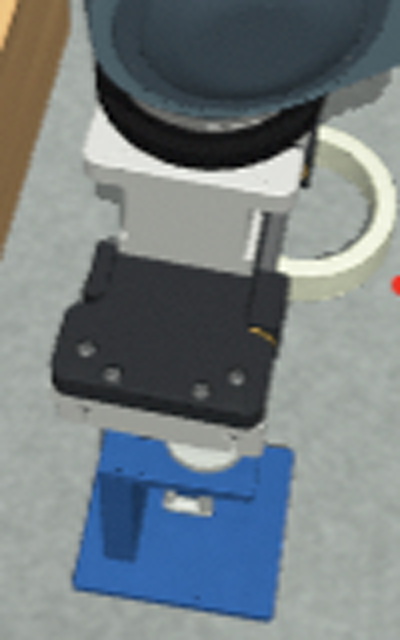

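Hook is hanging and released. I'll rise straight up.

```bash
python3 -m handwheel '[0,0,0,-0.02,0,0,0, 0,0,0,-0.06,0,0,0, 0,0,0,-0.1,0,0,0, 0,0,0,-0.14,0,0,0, 0,0,0,-0.14,0,0,0, 0,0,0,-0.12,0,0,0, 0,0,0,-0.06,0,0,0, 0,0,0,-0.02,0,0,0, 0,0,0,0,0,0,0, 0,0,0,0,0,0,0]'
python3 -c "
from h import *
go((.688,.045,.26),15,0)
snap('side','s30');snap('top','t30')
crop('s30',230,280,330,400,5,'c41')"
```

```text
time: 46.13
tcp_pos: [0.4184, 0.2683, 0.2613]
tcp_rot: [-0.003, 1.0, -0.001, 0.006]
force: [-0.4, -1.0, -0.5]
grip_width: 0.0468
t 46.13 pos [0.4184 0.2683 0.2613] yaw -0.002 tilt 0.013 F [-0.38 -1.01 -0.52] M [ 0.01  0.07 -0.  ] w 0.0468
rows 15 shift/row [0.09   0.0742 0.001 ] total [1.3503 1.1134 0.0154] turn/row [-0.005 -0.01  -0.002] dist 0.350
```

View pics/c41.png

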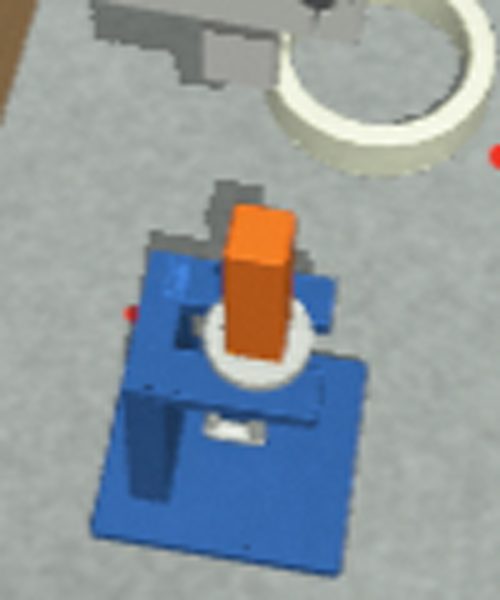

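View pics/t30.png

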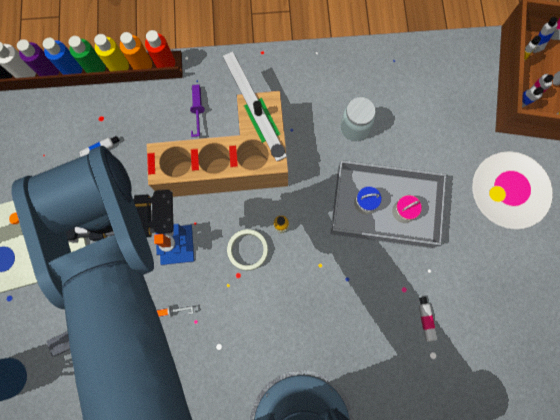

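```bash
python3 -c "
from h import *
crop('t30',220,45,300,165,5,'c42')"
```

```text
(no output)
```

View pics/c42.png

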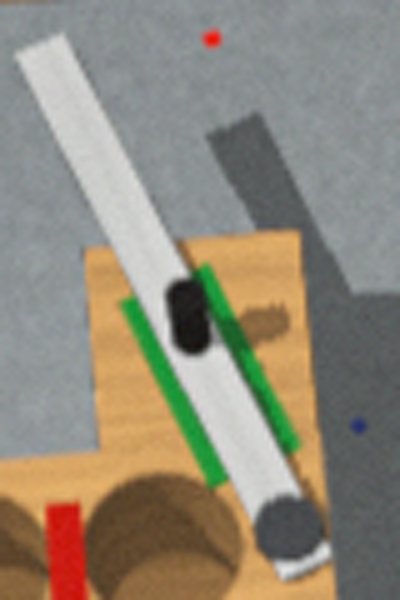

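```bash
python3 -c "
from h import *
f=lambda a,b:(220+a/5,45+b/5)
k=ray('t30',*f(184,297),.183); b=ray('t30',*f(194,337),.135); print(k,b)
e=ray('t30',*f(41,45),.135); p=ray('t30',*f(290,527),.14); d=e-p; print(e,p,np.arctan2(d[0],d[1]),np.hypot(*d[:2]))
go((.692,.0415,.26),10,.35)"
```

```text
[0.68909921 0.04358425 0.183     ] [0.69125052 0.04206484 0.135     ]
[0.84107583 0.10367269 0.135     ] [0.5965054  0.00534507 0.14      ] 1.1885307433756394 0.26359630979836146
t 46.23 pos [0.418  0.2681 0.2602] yaw -0.002 tilt 0.012 F [ 0.08  0.02 -0.14] M [0.02 0.02 0.01] w 0.0471
rows 10 shift/row [0.1372 0.113  0.0009] total [1.3725 1.1298 0.0087] turn/row [-0.005 -0.014 -0.44 ] dist 0.356
```

```bash
python3 -m handwheel '[0,0.06,0.05,0,0,-0.02,0, 0,0.12,0.1,0,0,-0.02,0, 0,0.15,0.125,0,0,-0.02,0, 0,0.15,0.125,0,0,-0.02,0, 0,0.15,0.125,0,0,-0.02,0, 0,0.15,0.125,0,0,-0.02,0, 0,0.15,0.125,0,0,0,0, 0,0.12,0.11,0,0,0,0, 0,0.08,0.07,0,0,0,0, 0,0.03,0.03,0,0,0,0]'
python3 -c "
from h import *
go((.690,.0428,.26),10,.38)"
```

```text
time: 47.07
tcp_pos: [0.6513, 0.063, 0.2405]
tcp_rot: [-0.003, 1.0, 0.002, -0.013]
force: [-0.1, -0.1, -1.0]
grip_width: 0.0469
t 47.07 pos [0.6513 0.063  0.2405] yaw 0.004 tilt 0.027 F [-0.12 -0.12 -1.02] M [ 0.03  0.   -0.04] w 0.0469
rows 10 shift/row [ 0.019   0.0101 -0.0103] total [ 0.1904  0.1013 -0.1034] turn/row [-0.013  0.032 -0.47 ] dist 0.048
```

```bash
python3 -m handwheel '[0,0.02,0.017,-0.01,0,0.04,-0.5, 0,0.02,0.017,-0.01,0,0.04,-0.6, 0,0.02,0.017,0,0,0.04,-0.6, 0,0.02,0.017,0,0,0.04,-0.6, 0,0.02,0.017,0,0,0.04,-0.6, 0,0.02,0.017,0,0,0.04,-0.6, 0,0.02,0.017,0,0,0.04,-0.6, 0,0.02,0.01,0,0,0,-0.4, 0,0,0,0,0,0,0, 0,0,0,0,0,0,0]'
python3 -c "
from h import *
go((.690,.0428,.15),6,.38)
snap('wrist','w31')"
```

```text
time: 47.9
tcp_pos: [0.6793, 0.0457, 0.2281]
tcp_rot: [-0.01, 0.982, 0.19, -0.014]
force: [-0.2, -0.3, 0.8]
grip_width: 0.0473
t 47.90 pos [0.6793 0.0457 0.2281] yaw 0.382 tilt 0.034 F [-0.2  -0.31  0.84] M [0.05 0.01 0.01] w 0.0473
rows 6 shift/row [0.0089 0.0072 0.0648] total [0.0534 0.043  0.3886] turn/row [-0.05   0.05   0.004] dist 0.079
```

View pics/w31.png

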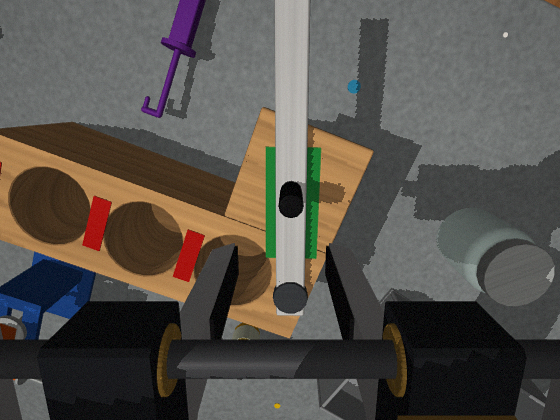

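```bash
python3 -m handwheel '[0,0.012,0.01,0,-0.06,0.06,0, 0,0.015,0.012,0,-0.06,0.06,0, 0,0.012,0.012,0,-0.06,0.06,0, 0,0.01,0.005,0.02,-0.06,0.06,0, 0,0,0,0.06,-0.04,0.04,0, 0,0,0,0.08,0,0,0, 0,0,0,0.08,0,0,0, 0,0,0,0.06,0,0,0, 0,0,0,0.03,0,0,0, 0,0,0,0,0,0,0]'
python3 -c "
from h import *
go((.690,.0428,.15),6,.38)
snap('wrist','w32')"
```

```text
time: 48.78
tcp_pos: [0.6927, 0.0428, 0.159]
tcp_rot: [0.001, 0.982, 0.189, 0.002]
force: [0.3, 0.1, -0.2]
grip_width: 0.0471
t 48.78 pos [0.6927 0.0428 0.159 ] yaw 0.381 tilt 0.004 F [ 0.29  0.13 -0.19] M [-0.03 -0.04 -0.01] w 0.0471
rows 6 shift/row [-0.0021 -0.0009  0.0075] total [-0.0125 -0.0051  0.0452] turn/row [ 0.005 -0.007  0.002] dist 0.009
```

View pics/w32.png

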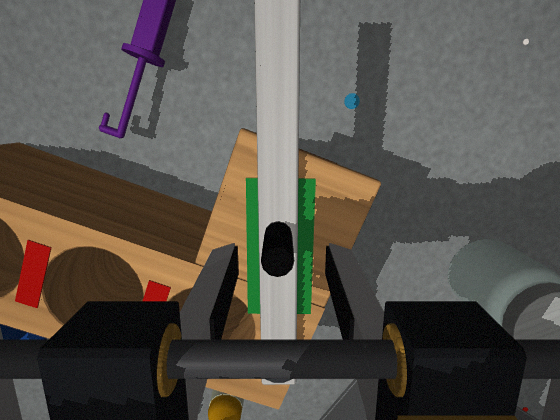

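```bash
python3 -m handwheel '[-1,-0.005,0,0.02,0,0,0, -1,-0.005,0,0.02,0,0,0, -1,0,0,0,0,0,0, -1,0,0,0,0,0,0, -1,0,0,0,0,0,0, -1,0,0,0,0,0,0, -1,0,0,0,0,0,0, -1,0,0,0,0,0,0, -1,0,0,0,0,0,0, -1,0,0,0,0,0,0]'
python3 -c "
from h import *
st()"
```

```text
time: 49.67
tcp_pos: [0.6926, 0.0421, 0.154]
tcp_rot: [0.001, 0.982, 0.189, 0.005]
force: [0.6, -0.5, -1.6]
grip_width: 0.0163
t 49.67 pos [0.6926 0.0421 0.154 ] yaw 0.381 tilt 0.010 F [ 0.61 -0.51 -1.59] M [0.02 0.   0.01] w 0.0163
```

```bash
python3 -m handwheel '[-1,-0.001,-0.02,0,0,0,-0.5, -1,-0.001,-0.03,0,0,0,-0.76, -1,-0.001,-0.03,0,0,0,-0.76, -1,-0.001,-0.03,0,0,0,-0.76, -1,-0.001,-0.03,0,0,0,-0.76, -1,-0.001,-0.03,0,0,0,-0.76, -1,-0.001,-0.03,0,0,0,-0.76, -1,-0.001,-0.03,0,0,0,-0.76, -1,-0.001,-0.03,0,0,0,-0.5, -1,0,0,0,0,0,0]'
python3 -c "
from h import *
p,r=st(); d=p[:2]-[.5962,.006]; print(np.arctan2(d[0],d[1]),np.hypot(*d))
snap('wrist','w33')"
```

```text
time: 50.5
tcp_pos: [0.6628, 0.0845, 0.154]
tcp_rot: [0.003, 0.899, 0.438, 0.008]
force: [-0.8, 1.2, -1.3]
grip_width: 0.0167
t 50.50 pos [0.6628 0.0845 0.154 ] yaw 0.907 tilt 0.017 F [-0.79  1.16 -1.35] M [ 0.09  0.32 -0.  ] w 0.0167
0.7030321793789162 0.10294649096391503
```

View pics/w33.png

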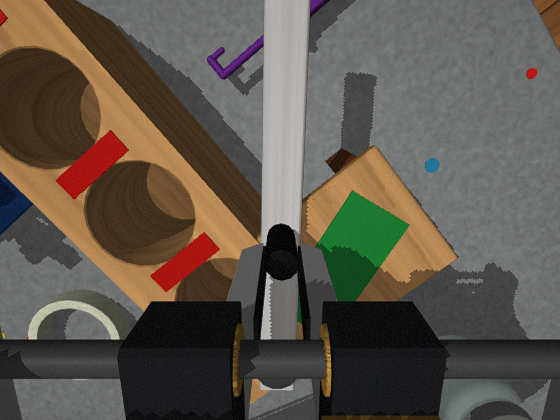

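```bash
python3 -m handwheel '[-1,-0.001,-0.02,0,-0.02,0,-0.5, -1,-0.001,-0.03,0,-0.02,0,-0.76, -1,-0.001,-0.03,0,-0.02,0,-0.76, -1,-0.001,-0.03,0,-0.02,0,-0.76, -1,-0.001,-0.03,0,-0.02,0,-0.76, -1,-0.001,-0.03,0,-0.02,0,-0.76, -1,-0.001,-0.03,0,-0.02,0,-0.76, -1,-0.001,-0.03,0,0,0,-0.76, -1,-0.001,-0.03,0,0,0,-0.6, -1,0,0,0,0,0,0]'
python3 -c "
from h import *
p,r=st(); d=p[:2]-[.5962,.006]; print(np.arctan2(d[0],d[1]),np.hypot(*d))
snap('wrist','w34')"
```

```text
time: 51.38
tcp_pos: [0.6176, 0.1059, 0.154]
tcp_rot: [0.009, 0.757, 0.653, 0.014]
force: [-0.7, 0.6, -0.7]
grip_width: 0.0171
t 51.38 pos [0.6176 0.1059 0.154 ] yaw 1.425 tilt 0.032 F [-0.75  0.56 -0.66] M [ 0.12  0.53 -0.04] w 0.0171
0.211231917346088 0.10212404650807677
```

View pics/w34.png

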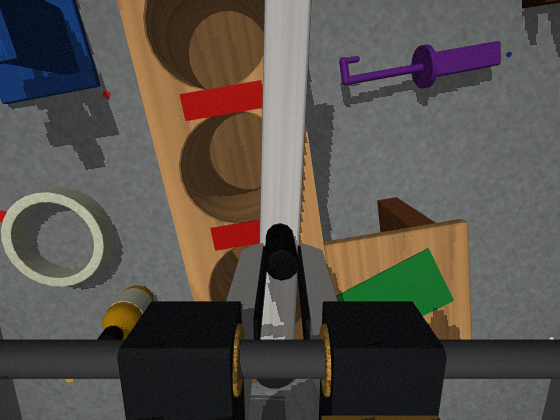

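```bash
python3 -m handwheel '[-1,-0.001,-0.02,0,-0.05,0,-0.4, -1,-0.001,-0.028,0,-0.05,0,-0.6, -1,-0.001,-0.028,0,-0.05,0,-0.6, -1,-0.001,-0.025,0,-0.05,0,-0.4, -1,0,0,0,0,0,0, -1,0,0,0,0,0,0, -1,0,0,0,0,0,0, -1,0,0,0,0,0,0, -1,0,0,0,0,0,0, -1,0,0,0,0,0,0]'
python3 -c "
from h import *
p,r=st(); d=p[:2]-[.5962,.006]; print(np.arctan2(d[0],d[1]),np.hypot(*d))
snap('wrist','w35')"
```

```text
time: 52.27
tcp_pos: [0.601, 0.1073, 0.1542]
tcp_rot: [0.014, 0.707, 0.707, 0.02]
force: [-1.5, 2.3, -0.2]
grip_width: 0.0169
t 52.27 pos [0.601  0.1073 0.1542] yaw 1.571 tilt 0.050 F [-1.5   2.26 -0.15] M [ 0.3   0.51 -0.05] w 0.0169
0.04706633167494143 0.101458996213463
```

View pics/w35.png

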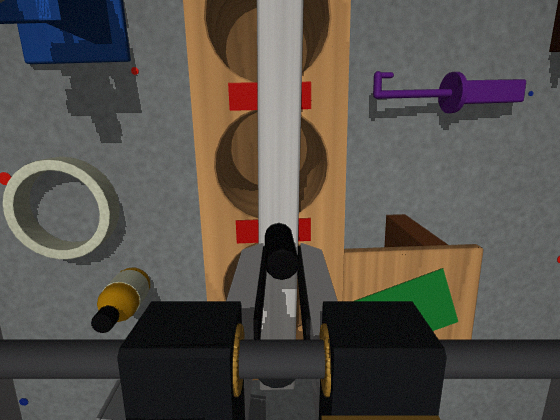

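```bash
python3 -m handwheel '[-1,0,-0.01,0,0.1,0,-0.15, -1,0,-0.01,0,0.1,0,-0.15, -1,0,-0.004,0,0.1,0,-0.15, -1,0,0,0,0.1,0,0, -1,0,0,0,0,0,0, -1,0,0,0,0,0,0, -0.4,0,0,0,0,0,0, -0.4,0,0,0,0,0,0, -0.4,0,0,0,0,0,0, -0.4,0,0,0,0,0,0]'
python3 -c "
from h import *
p,r=st(); d=p[:2]-[.5962,.006]; print(np.arctan2(d[0],d[1]),np.hypot(*d))
snap('wrist','w36')"
```

```text
time: 53.15
tcp_pos: [0.5987, 0.106, 0.1553]
tcp_rot: [0.006, 0.693, 0.721, 0.009]
force: [1.0, -0.5, -0.4]
grip_width: 0.0283
t 53.15 pos [0.5987 0.106  0.1553] yaw 1.611 tilt 0.022 F [ 0.97 -0.47 -0.45] M [-0.06 -0.09  0.06] w 0.0283
0.0249101756734751 0.09998838630440084
```

View pics/w36.png

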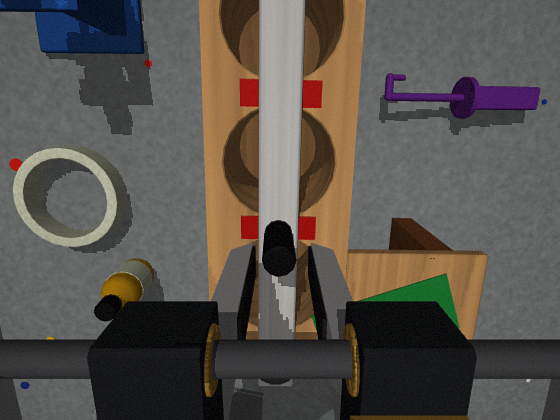

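Arm is now central on the red stripes (equal red left and right). Open slightly more, lift off, and check everything.

```bash
python3 -m handwheel '[0,0,0,0,0,0,0, 0,0,0,0,0,0,0, 0,0,0,0,0,0,0, 0,0,0,-0.03,0,0,0, 0,0,0,-0.08,0,0,0, 0,0,0,-0.12,0,0,0, 0,0,0,-0.15,0,0,0, 0,0,0,-0.15,0,0,0, 0,0,0,-0.1,0,0,0, 0,0,0,0,0,0,0]'
python3 -c "
from h import *
st()"
python3 -m handwheel '[0,-0.1,0,0,0,0,0, 0,-0.15,0.05,0,0,0,0, 0,-0.15,0.1,0,0,0,0, 0,-0.15,0.1,0,0,0,0, 0,-0.15,0.1,0,0,0,0, 0,-0.15,0.1,0,0,0,0, 0,-0.15,0.1,0,0,0,0, 0,-0.1,0.05,0,0,0,0, 0,-0.05,0,0,0,0,0, 0,0,0,0,0,0,0]'
python3 -c "
from h import *
st()
snap('top','t40');snap('side','s40')
crop('t40',130,90,300,270,4,'c50')"
```

```text
time: 54.03
tcp_pos: [0.5946, 0.1049, 0.2867]
tcp_rot: [0.005, 0.693, 0.721, 0.008]
force: [0.5, -0.1, 0.0]
grip_width: 0.0472
t 54.03 pos [0.5946 0.1049 0.2867] yaw 1.611 tilt 0.018 F [ 0.54 -0.1   0.03] M [-0.03 -0.07  0.01] w 0.0472
time: 54.87
tcp_pos: [0.7266, -0.1277, 0.2788]
tcp_rot: [0.001, 0.691, 0.723, 0.007]
force: [-0.4, 0.0, -0.4]
grip_width: 0.0473
t 54.87 pos [ 0.7266 -0.1277  0.2788] yaw 1.615 tilt 0.014 F [-0.44  0.04 -0.4 ] M [-0.   -0.12  0.01] w 0.0473
```

View pics/t40.png

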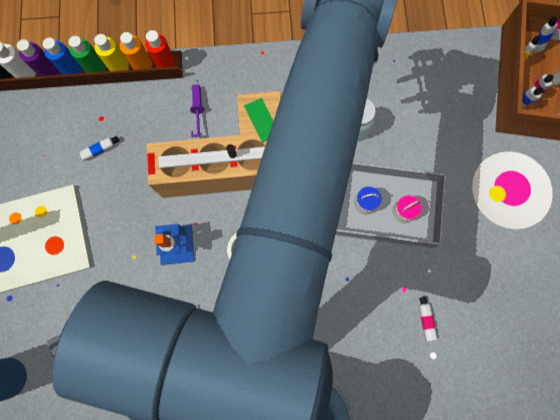

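View pics/s40.png

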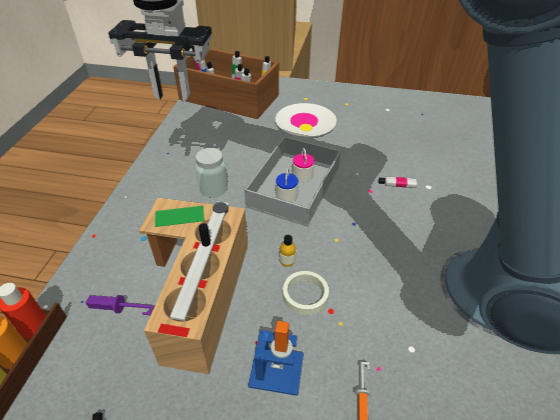

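View pics/c50.png

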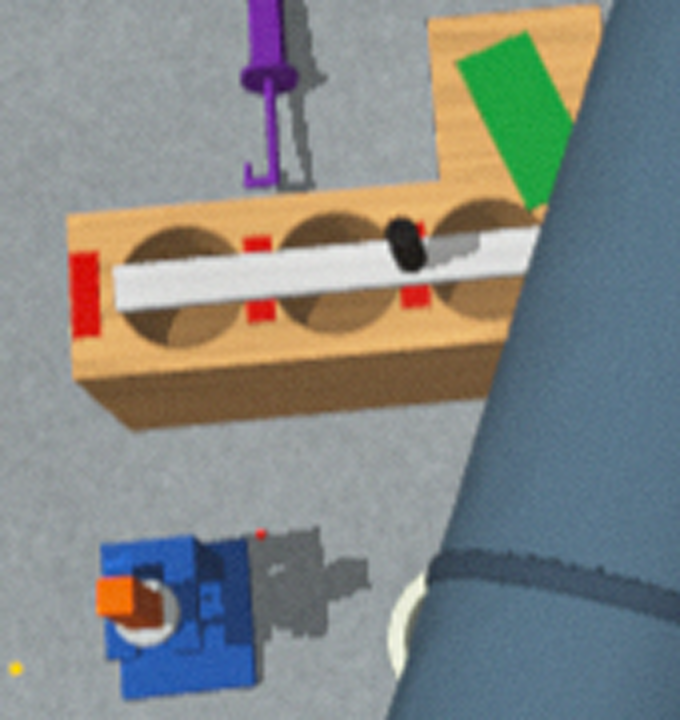

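```bash
python3 -c "
from h import *
f=lambda a,b:(130+a/4,90+b/4)
e=ray('t40',*f(115,289),.135); d=e[:2]-[.5962,.006]; print('keeper',e,np.arctan2(d[0],d[1]),'+0.012 block yaw')
print('collar',ray('t40',*f(147,612),.095))
c,Rm=tray('t22',[(341.7,162.2),(445.3,175.3),(440,243.7),(333,229.2)],[])
for n,u,v in [('blue',370,198),('pink',409,208)]:
  w=ray('t40',u,v,.06)[:2]; print(n,w,Rm.T@(w-c))
print('ink',ray('s40',288,240,.08)[:2],ray('s29',288,240,.08)[:2])
s=manip.get_state(); print(abs(s['qd']).max())
"
```

```text
keeper [0.59108558 0.26964849 0.135     ] -0.01939618943516291 +0.012 block yaw
collar [0.4164543  0.26602516 0.095     ]
tray [ 0.4784 -0.2449] -0.211 [array([ 0.583, -0.143]), array([ 0.532, -0.382]), array([ 0.373, -0.347]), array([ 0.425, -0.107])]
blue [ 0.49152637 -0.20003228] [0.00348571 0.04664855]
pink [ 0.46097523 -0.28737326] [-0.00811592 -0.04515135]
ink [0.45122436 0.0204941 ] [0.45122436 0.0204941 ]
0.02527989640629112
```

```bash
python3 -m handwheel '[0,0,0,0,0,0,0, 0,0,0,0,0,0,0, 0,0,0,0,0,0,0, 0,0,0,0,0,0,0, 0,0,0,0,0,0,0, 0,0,0,0,0,0,0, 0,0,0,0,0,0,0, 0,0,0,0,0,0,0, 0,0,0,0,0,0,0, 0,0,0,0,0,0,0]'
python3 -c "
from rig import manip
print(manip.finish_job())"
```

```text
time: 55.8
tcp_pos: [0.7247, -0.1174, 0.2822]
tcp_rot: [0.002, 0.688, 0.726, 0.008]
force: [-1.6, 0.3, 0.3]
grip_width: 0.0467
the job is handed in; nothing more can be done
None
```

I finished the whole job and handed it in at about 56 s; the hand-in gives no verdict. I opened the keeper to the green mark, drew both pots out with the hook and stood them in the tray. Then I hung the hook back in its stand and closed the keeper. Only pink and blue were present; the third well was empty.

What the last checks showed:
- **Keeper, open:** it measured 1.19 rad when left at the green mark, against a wanted 1.22.
- **Keeper, closed:** it measures about 0 rad, within 0.02, and lies centrally on the red marks.
- **Pots:** both stand upright, free of the hook. In the tray's own frame blue is at about (3, 47) mm and pink at (−8, −45) mm. The tray had been knocked aside by about 1 cm mid-run; I re-measured it before placing blue.
- **Hook:** it hangs upright, with its collar about 2 mm from the slot's centre.
- **Ink bottle and jar:** they look unmoved. For the ink I only compared pictures by eye, and the jar is partly hidden in the last top view but upright in the side view.
- **Robot:** the arm was clear of everything at hand-in.

Two things went less cleanly. On the first opening the knob slid to the edge of the pads, so I regripped it at about 1.1 rad and finished from there. The wrist camera also read x about 3–4 mm larger than the top and side cameras, so I lined up the hook by eye in close-up crops.

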